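Close a specimen clamp with its slotted cam screw

ROBOT

A 7-joint arm with a two-finger parallel gripper is mounted at the origin on the work surface. World frame = base frame: x ahead of the robot, y to its left, z up, the work surface at z = 0. Lengths are in m, angles in rad, forces in N, time in s.
With the tool pointing down it reaches from about 0.4 to 0.85 m from the base axis. Payload 4.5 kg.
Tool frame: the origin (TCP) lies midway between the tips of the shut fingers; the grasp point (between the pads) lies 19 mm behind it; z points along the fingers, y is the line along which they close (so a half turn about z gives the same grasp; the last joint's range is limited). The gripper opens to 88 mm and grips with 3 to 60 N. Pads are 18 mm wide; open, the fingers measure 123 mm over their backs; the gripper's body (75 mm by 187 mm) begins 45 mm behind the grasp point.
Start: joints at [-1.268, 0.689, -0.195, 1.565, 0.157, 0.902, -0.215], TCP at [0.166, 0.603, 0.239] pointing down, gripper open.
Joint ranges: [-3.01, 3.01], [-0.46, 2.08], [-1.47, 1.51], [0.13, 2.56], [-1, 4.14], [0.04, 2.09], [-2.66, 2.66]. Speed limits (rad/s): [2.57, 2.57, 3.14, 3.14, 3.14, 3.14, 3.14].

INTERFACE

Orientations are given as a unit quaternion [x, y, z, w].
In Python, from plant import r gives the robot as it stands.
- The arm moves only by the tool carry_out, never from a script. Its argument "plan" is a list of rows, each an object with "rot": the turn, a rotation vector about the tool's x, y, z in rad, a list of three; "xyz": the shift along the tool's x, y, z in m, a list of three; "grip": the closure in counts, from 0 (fully open) to 255 (shut). In form: [{"rot": [wx, wy, wz], "xyz": [dx, dy, dz], "grip": grip}, ...]. A call has 1 to 8 rows; each row is the pose to reach, as a shift and turn from the pose commanded when the call began, along the tool's axes at that moment; what a row does not reach only later rows make up. A row lasts 1/12 s, in which the tool goes at most 41.7 mm and 7.16 degrees, less where a joint would pass 70% of its speed; a pose out of reach is approached as far as the arm can. A call with a gripper value outside its range is refused whole. The fingers move at their own pace and stop on an object; "squeeze" is the grip in N (left out, the last holds). Time passes only in rows, so rows that repeat a pose let the fingers close. It gives the time, the measured TCP pose, the force, the opening and the grip force at its end, in the units of the state.
- r.get_state(): the state, without advancing time (a new reading comes with each control period).
- r.snapshot(name): name is "scene" or "top" or "wrist"; returns the picture (420x560x3 uint8, red, green, blue); there is no depth.
- r.camera_params(name): a dict with "fx", "fy", "cx", "cy" (pixels), "position" and "attitude" of the camera in the world; the wrist camera has in their place "hand_eye" (4x4, takes a point from camera to tool coordinates, whose origin is the TCP and whose axes are the flange's). Camera axes: x right, y down, z forward; pixel columns grow to the right and rows downward; lengths in m; the calibration is good to about 2 mm. A picture is of the moment at which its call begins: read the wrist's pose just before it. camera_params takes no time and is no camera call.
- r.finish_job(): hands the job in; it is judged then, once.
The state is a dict: "clock": time; "q": joint angles; "qd": joint speeds; "joint_torque": joint torques, N m; "tool_pos": TCP position; "eef_rot": TCP orientation; "contact_force": force on the tool from outside, world axes, zero at the start; "moment": the same for the moment, N m; "opening": opening from 0.0 (shut) to 1.0 (fully open); "finger_force": force on a finger pad.
Only numpy, scipy, OpenCV 4.12 (cv2) and the standard library are available. Lean on these libraries where they do the work, as an engineer would, in place of code of your own. Each camera call takes 0.05 s, during which the arm holds its last target. There are 200 camera calls.

TASK

Take the flat-blade driver out of the tool stand, seat its blade in the slot of the clamp fixture's screw, and turn the screw clockwise until it is fully home and the jaw is closed, keeping the blade down in the slot for the whole turn. Feel your way in and turn gently: do not force the blade against the screw head or lean on the screw's stop. Then put the driver back upright in its empty hole in the stand, let go, and leave everything else where it is.

Things in the scene. Friction and masses are not known exactly. Their poses are not given: they have to be found in the camera images.
- driver: Flat-blade driver, 140 mm long, about 180 g, standing upright in a hole of the stand. Origin at the centre of the blade's tip edge, z up the shaft to the handle. Blade 3 mm thick (x), 18 mm wide (y), 14 mm tall, square edges. Shaft 10 mm round to z = 60 mm, then a round guard 40 mm across to z = 66 mm, which rests on the stand. Centre of mass near z = 90 mm.
- driver_handle (a point): Middle of the driver's black handle, 105 mm above the blade tip, axes as the driver's. The handle is a rounded rectangular bar, 24 mm along x, 32 mm along y (the blade's width), from 66 to 140 mm above the tip.
- stand: Wooden tool stand, fixed, 70 mm (x) by 160 mm (y), 75 mm high; origin at the centre of its underside. Two square holes 23 mm wide, 68 mm deep, with 3 mm chamfered mouths, at y = -45 and +45 mm: one holds the driver, the other a punch. A driver fully down has its tip 15 mm above the table, its guard on the stand, and is free to stand at any yaw.
- stand_hole0 (a point): Centre of the mouth of the stand's hole at its y = -45 mm, at the top face, 75 mm above the table.
- stand_hole1 (a point): Centre of the mouth of the stand's hole at its y = +45 mm, at the top face, 75 mm above the table.
- fixture: Steel clamp fixture, fixed, base 150 mm (x) by 104 mm (y); origin at the centre of its underside. Low fence at its -x end; then a half-pipe specimen lying along y and a sliding aluminium jaw; at its +x end a steel block, top 50 mm above the table, with the slotted screw upright on it, nominally at x = 43 mm, y = 0.
- screw_nominal (a point): Nominal centre of the slot's floor, 54 mm above the table, axes as the fixture's. The screw's block is bolted on through long holes: the real centre lies anywhere up to 8 mm from here along the fixture's y, either way (not measured), exact in x and z. Screw head: disc 28 mm across, top 60 mm above the table. Slot: right across it, 4.6 mm wide, 6 mm deep, sharp edges.
- screw (a joint): Angle of the screw, rad, growing clockwise seen from above. Starts between 0.15 and 0.5; hard stop at 1.57, where it is fully home and the jaw closed. At 0 the slot lies along the fixture's x, at 1.57 along its y. Drags with about 0.07 N m, stays where it is left, neither rises nor sinks; moves the jaw 4 mm per rad.
- specimen: Half-pipe steel specimen, 44 mm wide, 70 mm long, 22 mm high, loose in the fixture between fence and jaw. The jaw may push it a few mm; otherwise leave it.
- punch: Pin punch with a thin round black handle (20 mm across, 126 mm long overall) in the stand's other hole. A bystander: leave it there.
- block_a: Round steel hardness reference block, 60 mm across, 15 mm high, on the table between fixture and stand. A bystander: leave it there.
- vblock: Dark steel V-block, 60 by 50 mm, about 45 mm high, on the table beyond the fixture and stand, near the middle. A bystander: leave it there.
- wrench: Steel wrench lying on the table at the left. A bystander: leave it there.
- offcut: Half-pipe offcut, 110 mm long, lying on the table at the right. A bystander: leave it there.
- indenter: Small turned steel indenter holder, 45 mm high, standing at the right. A bystander: leave it there.
- block_b: Round steel reference block, 64 mm across, 12 mm high, at the far right. A bystander: leave it there.
Mind the look-alikes: they are no part of the job. Leave any purple look-alike of the driver alone.

How it is judged:
On the way, in this order (a step that is already met when the one before it is completed fails the run):
1. the blade is seated in the slot, within 2.5 mm of its floor, before the screw is turned (height (world z) of driver between 0.052 and 0.0565 m and horizontal distance between driver and screw_nominal below 0.013 m and value of joint screw below 0.75 rad), for 0.4 s.
2. the screw is turned home with the blade still in the slot (height (world z) of driver between 0.052 and 0.058 m and horizontal distance between driver and screw_nominal below 0.014 m and value of joint screw above 1.5 rad), for 0.1 s.
At the end, for the whole second after the job is handed in: The screw is home (angle above 1.48 rad), and the driver stands upright (within 0.1 rad), at rest and fully down in a hole of the stand (tip within 12 mm of the hole's centre and below 20 mm over the table) (value of joint screw above 1.48 rad and (horizontal distance between driver and stand_hole0 below 0.012 m or horizontal distance between driver and stand_hole1 below 0.012 m) and height (world z) of driver below 0.02 m and angle between driver's own z axis and vertical below 0.1 rad and linear speed of driver below 0.02 m/s); the robot touches nothing.
It fails at once if the screw is turned onward (past 0.75 rad) while the blade is out of its slot (tip more than 4.5 mm above the slot floor, or more than 16 mm from the screw's nominal place) (velocity of joint screw above 0.2 rad/s and value of joint screw above 0.75 rad and not (height (world z) of driver between 0.052 and 0.0585 m and horizontal distance between driver and screw_nominal below 0.016 m)).
It fails at once if the driver bears on the screw or fixture with more than 50 N (contact force between driver and fixture above 50 N).
It fails at once if the fingers or arm touch the fixture or screw with more than 3 N (contact force between any of the fingers, the arm and fixture above 3 N).
It fails at once if the specimen moves by more than 15 mm (distance of specimen from where it was at the start of the episode above 0.015 m).
It fails at once if a bystander is moved by more than 25 mm (distance of any of punch, block_a, vblock, wrench, offcut, indenter, block_b from where it was at the start of the episode above 0.025 m).
It also fails if it takes over 72 s, if anything falls off the work surface, if the arm or the gripper's body presses on something with over 40 N, if the wrist force passes 120 N, or if a joint passes its speed limit or range.

## Working session

There is one attempt and no reset: what is moved stays moved. The work goes in short steps, Python scripts to look and compute and a tool call to move; the robot and the scene stay as the last step left them, time stands still between calls to the robot, and variables do not carry over. Pictures are saved under pics/ and viewed, at most 13 in all, crops included, and the job is handed in when it is done.

Besides the shell and the picture viewer there is one more tool, called after "Call:" as name(argument=value, ...), one argument or row to a line, values as JSON. carry_out: Moves the arm, as the interface text tells. Its arguments: {"type":"object","properties":{"plan":{"type":"array"},"squeeze":{"type":"number"}},"required":["plan"]}

```bash
mkdir -p pics; ls; python3 - <<'E'
from plant import r
import cv2
for n in("scene","top"):
    p=r.camera_params(n);print(n,p)
    cv2.imwrite(f"pics/{n}0.png",r.snapshot(n)[:,:,::-1])
print(r.camera_params("wrist"));print(r.get_state())
E
```

```text
pics
scene {'fx': 427.04860439046723, 'fy': 427.04860439046723, 'cx': 281.5667130850191, 'cy': 208.11306156569637, 'position': array([ 1.03790404, -0.83145478,  0.68426078]), 'attitude': array([ 0.85133518,  0.21282193, -0.11429379, -0.46569536])}
top {'fx': 478.16818721079653, 'fy': 478.16818721079653, 'cx': 281.13701374111844, 'cy': 210.86008116194233, 'position': array([4.04339883e-01, 9.08745421e-04, 1.39503285e+00]), 'attitude': array([ 0.71393108, -0.69594288,  0.05340679, -0.05579996])}
{'fx': 339.262842988388, 'fy': 339.262842988388, 'cx': 275.77309856874325, 'cy': 203.14669525855376, 'hand_eye': array([[-4.55448126e-04, -9.51141207e-01, -3.08755886e-01,
         7.96864444e-02],
       [ 9.99999890e-01, -3.98105260e-04, -2.48719981e-04,
         1.56204898e-03],
       [ 1.13650480e-04, -3.08755965e-01,  9.51141283e-01,
        -1.45963675e-01],
       [ 0.00000000e+00,  0.00000000e+00,  0.00000000e+00,
         1.00000000e+00]])}
{'clock': 0.1, 'q': array([-1.26821472,  0.6898775 , -0.19450639,  1.56622627,  0.15732684,
        0.90249037, -0.2150606 ]), 'qd': array([-0.00078048, -0.00056631, -0.00033571, -0.00255233, -0.00061312,
        0.00060801, -0.00035778]), 'joint_torque': array([-3.07163835e-03, -5.28501964e+01, -1.27161719e+00, -1.53837562e+01,
       -5.25851687e-02,  1.92743020e-03,  3.87995146e-05]), 'tool_pos': array([0.16588076, 0.60200891, 0.23800767]), 'eef_rot': array([ 1.33927080e-01,  9.90990863e-01, -8.03892678e-04, -3.42791282e-05]), 'contact_force': array([ 0.18790128, -0.76375742,  0.2663138 ]), 'moment': array([ 0.01983616,  0.01678658, -0.0058886 ]), 'finger_force': 0.0, 'opening': 1.0037080143118475}
```

View pics/scene0.png

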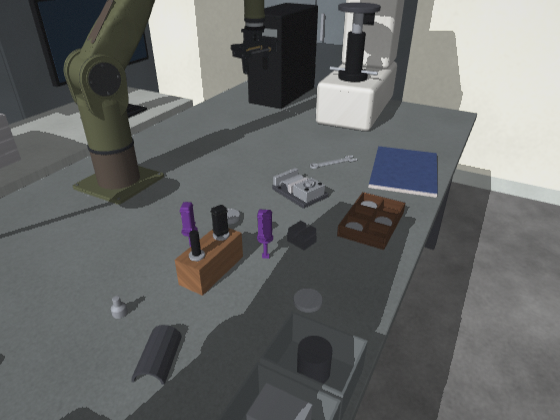

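View pics/top0.png

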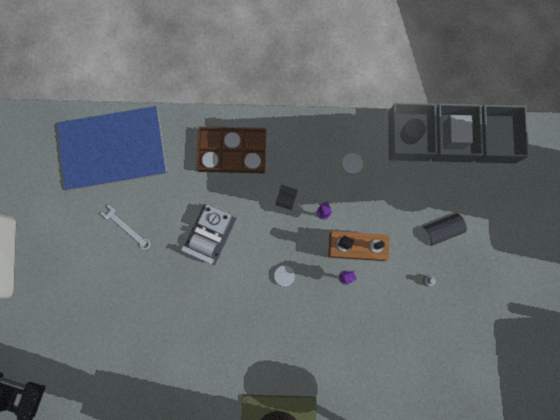

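Scene: the driver with its wide black handle is at top-view pixel (346,242), in the stand's left hole, and the punch is at (377,245). The screw head is at (213,218). The purple look-alikes stand at (325,210) and (348,277).

```bash
cat > h.py <<'E'
from plant import r
import numpy as np, cv2
from scipy.spatial.transform import Rotation as R
def cam(n,st=None):
    p=r.camera_params(n); K=np.array([[p['fx'],0,p['cx']],[0,p['fy'],p['cy']],[0,0,1]])
    if n=='wrist':
        st=st or r.get_state(); T=np.eye(4);T[:3,:3]=R.from_quat(st['eef_rot']).as_matrix();T[:3,3]=st['tool_pos']
        M=T@p['hand_eye']; return K,M[:3,:3],M[:3,3]
    return K,R.from_quat(p['attitude']).as_matrix(),np.array(p['position'])
def ray(c,uv,z):
    K,Rm,t=c; uv=np.atleast_2d(np.asarray(uv,float))
    d=(Rm@np.linalg.inv(K)@np.c_[uv,np.ones(len(uv))].T).T
    return t+d*((z-t[2])/d[:,2])[:,None]
def proj(c,P):
    K,Rm,t=c; q=(K@Rm.T@(np.atleast_2d(P)-t).T).T
    return q[:,:2]/q[:,2:]
def rect(c,mask,z):
    cs,_=cv2.findContours(mask.astype('uint8'),cv2.RETR_EXTERNAL,cv2.CHAIN_APPROX_NONE)
    k=max(cs,key=cv2.contourArea)[:,0,:]; P=ray(c,k,z)[:,:2]
    (a,b),(w,h),an=cv2.minAreaRect((P*1000).astype(np.float32)); return a,b,w,h,an
E
python3 - <<'E'
from h import *
c=cam('top'); im=cv2.imread('pics/top0.png'); hsv=cv2.cvtColor(im,cv2.COLOR_BGR2HSV)
m=np.zeros(im.shape[:2],bool); s=np.s_[220:270,320:400]
H=hsv[s]; m[s]=(H[...,0]<20)&(H[...,1]>100)&(H[...,2]>60)
print('stand',rect(c,m,.075))
m[:]=0; m[s]=(H[...,2]<50); print('handle',rect(c,m,.155), m[s].sum())
print('purple',ray(c,[(325,210),(348,277)],.15))
print('screw',ray(c,[(213,218)],.06),'fence',ray(c,[(183,250),(213,263)],.02),'block end',ray(c,[(201,206),(231,215)],.05))
st=r.get_state();print(R.from_quat(st['eef_rot']).as_matrix().round(3))
a=im[180:290,160:400]; cv2.imwrite('pics/tc.png',cv2.resize(a,None,fx=3.3,fy=3.3,interpolation=cv2.INTER_CUBIC))
E
```

```text
stand (519.1546630859375, -209.68653869628906, 160.14175415039062, 72.3981704711914, 87.6554183959961)
handle (518.9151611328125, -162.40872192382812, 32.51152038574219, 28.12746810913086, 64.65713500976562) 174
purple [[ 0.60352558 -0.10787335  0.15      ]
 [ 0.43009292 -0.16917728  0.15      ]]
screw [[0.58706658 0.19966391 0.06      ]] fence [[0.49755167 0.28742636 0.02      ]
 [0.46260124 0.19943278 0.02      ]] block end [[0.62209183 0.237017   0.05      ]
 [0.59834247 0.15038651 0.05      ]]
[[-0.964  0.265 -0.   ]
 [ 0.265  0.964 -0.002]
 [-0.    -0.002 -1.   ]]
```

View pics/tc.png

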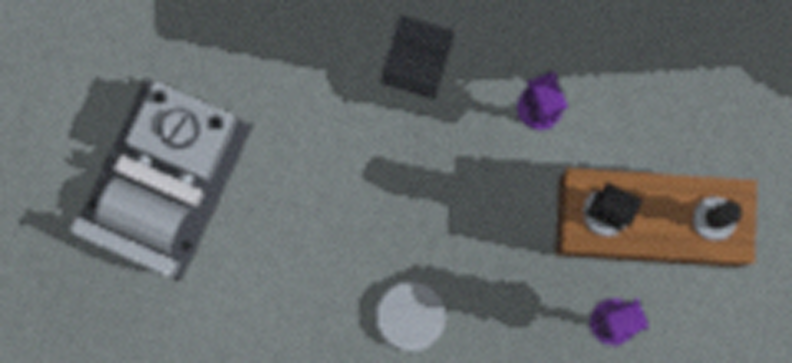

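Call:
carry_out(
  plan=[
    {"rot":[0,0,0.08],"xyz":[-0.035,-0.019,-0.002],"grip":0},
    {"rot":[0,0,0.16],"xyz":[-0.07,-0.038,-0.005],"grip":0},
    {"rot":[0,0,0.24],"xyz":[-0.105,-0.057,-0.007],"grip":0},
    {"rot":[0,0,0.32],"xyz":[-0.14,-0.076,-0.01],"grip":0},
    {"rot":[0,0,0.4],"xyz":[-0.175,-0.095,-0.012],"grip":0},
    {"rot":[0,0,0.48],"xyz":[-0.21,-0.114,-0.014],"grip":0},
    {"rot":[0,0,0.54],"xyz":[-0.245,-0.133,-0.016],"grip":0},
    {"rot":[0,0,0.6],"xyz":[-0.28,-0.152,-0.02],"grip":0},
  ],
)

```text
clock: 0.77
tool_pos: [0.3963, 0.3798, 0.2584]
eef_rot: [0.422, 0.907, -0.001, -0.0]
contact_force: [1.4, 0.2, -0.0]
opening: 1.0
finger_force: 0.0
```

```bash
cat >> h.py <<'E'
def go(P,psi):
    "tool-axis shift and z turn from present pose to TCP P with tool y at yaw psi (deg), tool down"
    st=r.get_state(); Rm=R.from_quat(st['eef_rot']).as_matrix()
    x=np.array([-np.sin(np.radians(psi)),np.cos(np.radians(psi)),0]);z=np.array([0,0,-1.]);y=np.cross(z,x)
    rv=R.from_matrix(Rm.T@np.c_[x,y,z]).as_rotvec()
    print('clk',round(st['clock'],2),'pos',st['tool_pos'].round(4),'F',st['contact_force'].round(1),'M',st['moment'].round(2),'q7',st['q'][6].round(2),'xyz',(Rm.T@(np.array(P)-st['tool_pos'])).round(4),'rot',rv.round(3))
E
python3 -c "
from h import *
go((.587,.2,.26),40)"
```

```text
clk 0.77 pos [0.3963 0.3798 0.2584] F [ 1.4  0.2 -0. ] M [-0.07  0.04 -0.  ] q7 -0.19 xyz [-0.2603  0.0302 -0.0016] rot [-0.001  0.     0.001]
```

Call:
carry_out(
  plan=[
    {"rot":[0,0,0],"xyz":[-0.037,0.004,0],"grip":0},
    {"rot":[0,0,0],"xyz":[-0.075,0.009,0],"grip":0},
    {"rot":[0,0,0],"xyz":[-0.112,0.013,0],"grip":0},
    {"rot":[0,0,0],"xyz":[-0.15,0.017,0],"grip":0},
    {"rot":[0,0,0],"xyz":[-0.187,0.022,0],"grip":0},
    {"rot":[0,0,0],"xyz":[-0.225,0.026,0],"grip":0},
    {"rot":[0,0,0],"xyz":[-0.26,0.03,0],"grip":0},
    {"rot":[0,0,0],"xyz":[-0.26,0.03,0],"grip":0},
  ],
)

```text
clock: 1.43
tool_pos: [0.592, 0.1934, 0.2581]
eef_rot: [0.426, 0.905, -0.002, 0.003]
contact_force: [-0.3, -1.6, -0.1]
opening: 0.999
finger_force: 0.0
```

```bash
python3 - <<'E'
from h import *
import pickle
st=r.get_state(); im=r.snapshot('wrist')[:,:,::-1]; pickle.dump(st,open('w1.pkl','wb'))
cv2.imwrite('pics/w1.png',im); print(st['tool_pos'],np.abs(st['qd']).max())
# purple heights via scene+top
cs,ct=cam('scene'),cam('top')
for n,c in(('scene',cs),('top',ct)):
    i=cv2.cvtColor(cv2.imread(f'pics/{n}0.png'),cv2.COLOR_BGR2HSV); m=((i[...,0]>125)&(i[...,0]<155)&(i[...,1]>80)).astype('uint8')
    k,l,s,ce=cv2.connectedComponentsWithStats(m)
    for j in range(1,k):
        if s[j,4]>20: print(n,s[j],ce[j].round(1))
for P in [(.6035,-.108),(.43,-.169)]:
  print([proj(cs,(*P,z)).round(0)[0].tolist() for z in(.1,.13,.16,.2)])
E
```

```text
[0.59196665 0.19340743 0.25812346] 0.0731599032317368
scene [180 202  17  45 413] [187.3 219.1]
scene [257 209  16  50 540] [264.4 229.4]
top [317 202  15  17 182] [323.8 210.6]
top [339 270  17  15 182] [346.6 276.9]
[[262.0, 223.0], [262.0, 213.0], [262.0, 202.0], [261.0, 187.0]]
[[188.0, 217.0], [187.0, 206.0], [186.0, 196.0], [183.0, 181.0]]
```

View pics/w1.png

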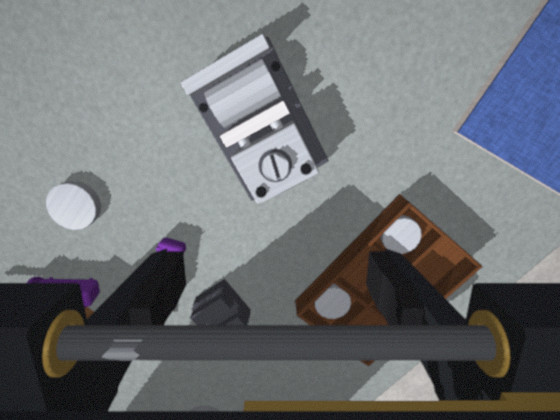

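The wrist view shows the screw head at (275,166), with the slot dark and nearly vertical. The jaw is at (255,124) and the fence at (228,65).

```bash
cat > scr.py <<'E'
from h import *
def screw(f,st,uv0,show=None):
    im=cv2.imread(f); g=cv2.cvtColor(im,cv2.COLOR_BGR2GRAY); c=cam('wrist',st)
    # rectify: 0.25 mm/px patch of the z=.06 plane around the head
    P0=ray(c,[uv0],.06)[0]; n=320; s=.00025
    for _ in range(2):
        gx,gy=np.meshgrid((np.arange(n)-n/2)*s,(n/2-np.arange(n))*s)
        uv=proj(c,np.c_[P0[0]+gx.ravel(),P0[1]+gy.ravel(),np.full(n*n,.06)]).astype(np.float32).reshape(n,n,2)
        w=cv2.remap(g,uv[...,0],uv[...,1],cv2.INTER_CUBIC)
        h=cv2.HoughCircles(cv2.GaussianBlur(w,(0,0),3),cv2.HOUGH_GRADIENT,1.5,200,param1=60,param2=10,minRadius=50,maxRadius=62)
        if h is None: print('no circle');break
        u,v,rad=h[0,0]; P0=P0+np.array([(u-n/2)*s,(n/2-v)*s,0])
    yy,xx=np.mgrid[:n,:n]; x=(xx-u)*s*1e3;y=(v-yy)*s*1e3
    m=(np.hypot(x,y)<11); t=np.percentile(w[m],50)*.72; k=m&(w<t)
    X=np.c_[x[k],y[k]]; mu=X.mean(0); e=np.linalg.eigh(np.cov(X.T)); d=e[1][:,1]
    print('head',P0.round(4),'rad mm',rad*s*1e3,'slot dir deg',round(np.degrees(np.arctan2(d[1],d[0]))%180,1),'slot mid off mm',mu.round(2),'n',k.sum(),'ev',e[0].round(1))
    if show: cv2.imwrite(show,cv2.resize(w,None,fx=1.6,fy=1.6))
E
python3 - <<'E'
from scr import *
import pickle
st=pickle.load(open('w1.pkl','rb')); screw('pics/w1.png',st,(275,166),'pics/w1r.png')
c=cam('wrist',st)
im=cv2.imread('pics/w1.png');hsv=cv2.cvtColor(im,cv2.COLOR_BGR2HSV)
cn=ray(c,[(182,83),(265,36),(273,48)],.03); print(cn.round(4)); 
for a,b,z in(((182,83),(265,36),.03),((221,136),(285,101),.05),((257,203),(318,176),.05)):
    p=ray(c,[a,b],z);d=p[1]-p[0];print(z,p.mean(0).round(4),np.degrees(np.arctan2(d[1],d[0])).round(1),np.linalg.norm(d).round(4))
E
```

```text
head [0.5862 0.1984 0.06  ] rad mm 15.275001 slot dir deg 146.3 slot mid off mm [0.85 1.23] n 1411 ev [ 1.4 38.7]
[[0.4613 0.2009 0.03  ]
 [0.5    0.2901 0.03  ]
 [0.5131 0.2867 0.03  ]]
0.03 [0.4807 0.2455 0.03  ] 66.5 0.0972
0.05 [0.5402 0.2212 0.05  ] 67.3 0.0742
0.05 [0.6155 0.1863 0.05  ] 64.4 0.0725
```

View pics/w1r.png

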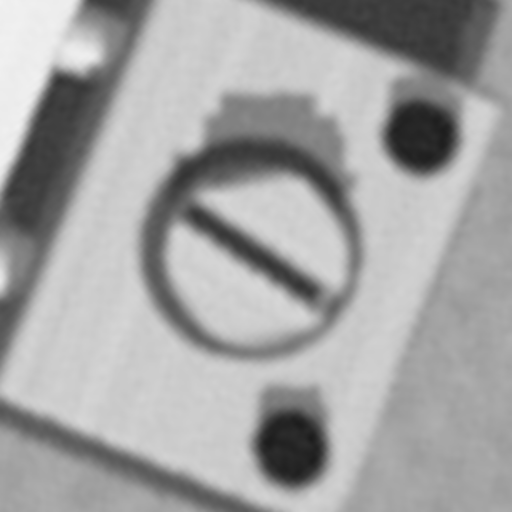

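```bash
python3 -c "
from h import *
go((.519,-.163,.26),-25)"
```

```text
clk 1.48 pos [0.5891 0.1973 0.258 ] F [-1.   0.5  0.5] M [-0.06 -0.01  0.04] q7 0.24 xyz [-0.2322 -0.2843 -0.001 ] rot [1.00e-03 3.00e-03 1.13e+00]
```

Call:
carry_out(
  plan=[
    {"rot":[0,0,0.1],"xyz":[-0.022,-0.027,0],"grip":0},
    {"rot":[0,0,0.2],"xyz":[-0.045,-0.055,0],"grip":0},
    {"rot":[0,0,0.3],"xyz":[-0.068,-0.083,0],"grip":0},
    {"rot":[0,0,0.4],"xyz":[-0.09,-0.11,0],"grip":0},
    {"rot":[0,0,0.5],"xyz":[-0.113,-0.138,0],"grip":0},
    {"rot":[0,0,0.6],"xyz":[-0.135,-0.165,0],"grip":0},
    {"rot":[0,0,0.7],"xyz":[-0.157,-0.193,0],"grip":0},
    {"rot":[0,0,0.8],"xyz":[-0.18,-0.22,0],"grip":0},
  ],
)

```text
clock: 2.15
tool_pos: [0.5334, -0.0766, 0.2586]
eef_rot: [0.742, 0.671, 0.0, -0.001]
contact_force: [0.3, -0.4, -0.7]
opening: 0.998
finger_force: 0.0
```

```bash
python3 -c "
from h import *
go((.519,-.163,.26),-25)"
```

```text
clk 2.15 pos [ 0.5334 -0.0766  0.2586] F [ 0.3 -0.4 -0.7] M [-0.07  0.06 -0.03] q7 0.06 xyz [-0.0874 -0.0056 -0.0016] rot [-0.001 -0.001  0.336]
```

Call:
carry_out(
  plan=[
    {"rot":[0,0,0.1],"xyz":[-0.025,-0.002,0],"grip":0},
    {"rot":[0,0,0.2],"xyz":[-0.05,-0.004,0],"grip":0},
    {"rot":[0,0,0.3],"xyz":[-0.075,-0.005,-0.001],"grip":0},
    {"rot":[0,0,0.336],"xyz":[-0.087,-0.006,-0.002],"grip":0},
    {"rot":[0,0,0.336],"xyz":[-0.087,-0.006,-0.002],"grip":0},
    {"rot":[0,0,0.336],"xyz":[-0.087,-0.006,-0.002],"grip":0},
    {"rot":[0,0,0.336],"xyz":[-0.087,-0.006,-0.002],"grip":0},
  ],
)

```text
clock: 2.73
tool_pos: [0.5206, -0.1602, 0.2605]
eef_rot: [0.841, 0.54, 0.001, -0.001]
contact_force: [0.7, -0.4, -0.1]
opening: 0.999
finger_force: 0.0
```

```bash
python3 - <<'E'
from h import *
import pickle
st=r.get_state(); im=r.snapshot('wrist')[:,:,::-1]; pickle.dump(st,open('w2.pkl','wb'))
cv2.imwrite('pics/w2.png',im); print(st['tool_pos'],np.abs(st['qd']).max())
go((.519,-.163,.26),-25)
c=cam('wrist',st); print(proj(c,[(.519,-.163,.155),(.519,-.163,.075),(.519,-.21,.075)]))
E
```

```text
[ 0.52062153 -0.16016964  0.2604536 ] 0.006398768310008838
clk 2.78 pos [ 0.5206 -0.1603  0.2604] F [ 0.3 -0.1 -1. ] M [-0.04  0.06 -0.05] q7 -0.05 xyz [-0.0032 -0.0004  0.0004] rot [-0.001 -0.002  0.007]
[[275.15734466 207.65340408]
 [275.38037974 182.2456682 ]
 [294.10756453 221.92007776]]
```

View pics/w2.png

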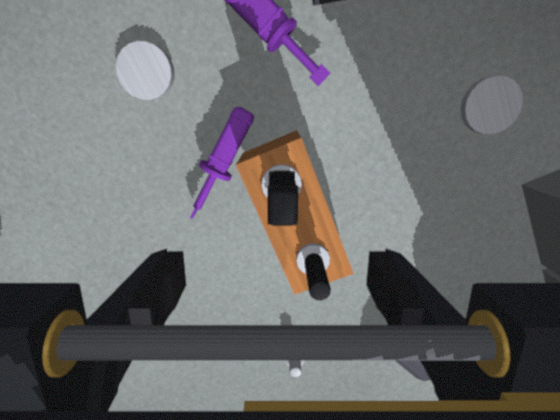

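Wrist view: the handle is square to the tool axes. Its top face is around (283,205), the guard is at (281,185), and the stand's corners are at (237,160), (298,132), (352,273) and (297,293).

```bash
python3 - <<'E'
from h import *
import pickle
st=pickle.load(open('w2.pkl','rb'));c=cam('wrist',st);im=cv2.imread('pics/w2.png');hsv=cv2.cvtColor(im,cv2.COLOR_BGR2HSV)
m=np.zeros(im.shape[:2],np.uint8);s=np.s_[165:235,255:310];m[s]=(im[s].max(2)<62)
for v in range(166,232,4):
    u=np.where(m[v])[0]; print(v,(u.min(),u.max()) if len(u) else None,im[v,283].tolist())
o=((hsv[...,0]<20)&(hsv[...,1]>110)&(hsv[...,2]>60)).astype('uint8'); o[:, :230]=0;o[:,360:]=0
k=np.s_[120:305,230:360]; mm=np.zeros_like(o);mm[k]=o[k]
print('stand',rect(c,mm,.075))
print('quad',ray(c,[(237,165),(300,139),(352,273),(298,293)],.075).round(4))
print('top corners',ray(c,[(268,225),(299,225)],.155).round(4))
E
```

```text
166 None [133, 129, 125]
170 None [89, 89, 86]
174 (np.int64(269), np.int64(293)) [16, 22, 13]
178 (np.int64(269), np.int64(293)) [10, 12, 0]
182 (np.int64(269), np.int64(294)) [16, 7, 11]
186 (np.int64(268), np.int64(296)) [27, 30, 26]
190 (np.int64(268), np.int64(297)) [21, 25, 23]
194 (np.int64(268), np.int64(297)) [38, 33, 35]
198 (np.int64(268), np.int64(297)) [34, 36, 35]
202 (np.int64(268), np.int64(297)) [39, 35, 37]
206 (np.int64(268), np.int64(297)) [45, 40, 41]
210 (np.int64(268), np.int64(297)) [49, 42, 42]
214 (np.int64(268), np.int64(297)) [38, 37, 32]
218 (np.int64(268), np.int64(296)) [46, 45, 44]
222 (np.int64(269), np.int64(296)) [47, 49, 44]
226 None [70, 107, 155]
230 None [74, 118, 173]
stand (522.4853515625, -207.06906127929688, 167.06546020507812, 69.15225982666016, 87.77225494384766)
quad [[ 0.4917 -0.1312  0.075 ]
 [ 0.5586 -0.1337  0.075 ]
 [ 0.5528 -0.2915  0.075 ]
 [ 0.4887 -0.29    0.075 ]]
top corners [[ 0.5077 -0.1739  0.155 ]
 [ 0.5302 -0.1841  0.155 ]]
```

Call:
carry_out(
  plan=[
    {"rot":[0,0,0],"xyz":[-0.001,0.003,0.03],"grip":0},
    {"rot":[0,0,0],"xyz":[-0.003,0.006,0.06],"grip":0},
    {"rot":[0,0,0],"xyz":[-0.003,0.006,0.08],"grip":0},
    {"rot":[0,0,0],"xyz":[-0.003,0.006,0.08],"grip":0},
    {"rot":[0,0,0],"xyz":[-0.003,0.006,0.08],"grip":0},
  ],
)

```text
clock: 3.2
tool_pos: [0.5241, -0.1665, 0.1801]
eef_rot: [0.842, 0.539, -0.0, -0.001]
contact_force: [0.1, -0.2, 0.5]
opening: 1.0
finger_force: 0.0
```

```bash
python3 -c "
from h import *
go((.525,-.1655,.103),-25)"
```

```text
clk 3.2 pos [ 0.5241 -0.1665  0.1801] F [ 0.1 -0.2  0.5] M [-0.08  0.07  0.02] q7 -0.01 xyz [0.0013 0.0005 0.0771] rot [-0.002 -0.001  0.005]
```

Call:
carry_out(
  plan=[
    {"rot":[0,0,0],"xyz":[0.001,0,0.03],"grip":0},
    {"rot":[0,0,0],"xyz":[0.001,0,0.06],"grip":0},
    {"rot":[0,0,0],"xyz":[0.001,0,0.077],"grip":0},
    {"rot":[0,0,0],"xyz":[0.001,0,0.077],"grip":0},
    {"rot":[0,0,0],"xyz":[0.001,0,0.077],"grip":0},
    {"rot":[0,0,0],"xyz":[0.001,0,0.077],"grip":120},
    {"rot":[0,0,0],"xyz":[0.001,0,0.077],"grip":180},
    {"rot":[0,0,0],"xyz":[0.001,0,0.077],"grip":255},
  ],
  squeeze=40,
)

```text
clock: 3.87
tool_pos: [0.5258, -0.1675, 0.1053]
eef_rot: [0.843, 0.538, 0.001, 0.001]
contact_force: [-0.2, -0.5, -0.2]
opening: 0.794
finger_force: 0.0
```

Call:
carry_out(
  plan=[
    {"rot":[0,0,0],"xyz":[0,0,0],"grip":255},
    {"rot":[0,0,0],"xyz":[0,0,0],"grip":255},
    {"rot":[0,0,0],"xyz":[0,0,0],"grip":255},
    {"rot":[0,0,0],"xyz":[0,0,0],"grip":255},
    {"rot":[0,0,0],"xyz":[0,0,0],"grip":255},
    {"rot":[0,0,0],"xyz":[0,0,0],"grip":255},
  ],
)

```text
clock: 4.37
tool_pos: [0.5247, -0.1673, 0.1036]
eef_rot: [0.843, 0.538, -0.0, -0.0]
contact_force: [-0.2, 1.1, 0.7]
opening: 0.341
finger_force: 0.0
```

Call:
carry_out(
  plan=[
    {"rot":[0,0,0],"xyz":[0,0,0],"grip":255},
    {"rot":[0,0,0],"xyz":[0,0,0],"grip":255},
    {"rot":[0,0,0],"xyz":[0,0,0],"grip":255},
    {"rot":[0,0,0],"xyz":[0,0,0],"grip":255},
    {"rot":[0,0,0],"xyz":[0,0,0],"grip":255},
  ],
)

```text
clock: 4.78
tool_pos: [0.5244, -0.1671, 0.1036]
eef_rot: [0.843, 0.538, -0.0, -0.0]
contact_force: [-0.7, 0.4, 0.5]
opening: 0.269
finger_force: 40.0
```

Call:
carry_out(
  plan=[
    {"rot":[0,0,0],"xyz":[0,0,-0.01],"grip":255},
    {"rot":[0,0,0],"xyz":[0,0,-0.03],"grip":255},
    {"rot":[0,0,0],"xyz":[0,0,-0.055],"grip":255},
    {"rot":[0,0,0],"xyz":[0,0,-0.08],"grip":255},
    {"rot":[0,0,0],"xyz":[0,0,-0.105],"grip":255},
    {"rot":[0,0,0],"xyz":[0,0,-0.13],"grip":255},
    {"rot":[0,0,0],"xyz":[0,0,-0.15],"grip":255},
    {"rot":[0,0,0],"xyz":[0,0,-0.15],"grip":255},
  ],
)

```text
clock: 5.45
tool_pos: [0.5272, -0.1684, 0.2583]
eef_rot: [0.843, 0.538, 0.003, 0.003]
contact_force: [0.1, -0.7, -1.6]
opening: 0.271
finger_force: 40.0
```

```bash
python3 -c "
from h import *
go((.586,.198,.253),56.4)"
```

```text
clk 5.45 pos [ 0.5272 -0.1684  0.2583] F [ 0.1 -0.7 -1.6] M [-0.11  0.09 -0.02] q7 -0.04 xyz [ 0.3571 -0.101   0.0049] rot [ 0.008  0.005 -1.419]
```

Call:
carry_out(
  plan=[
    {"rot":[0,0,-0.05],"xyz":[0.013,-0.004,0],"grip":255},
    {"rot":[0,0,-0.14],"xyz":[0.035,-0.01,0],"grip":255},
    {"rot":[0,0,-0.24],"xyz":[0.06,-0.017,0],"grip":255},
    {"rot":[0,0,-0.34],"xyz":[0.085,-0.024,0],"grip":255},
    {"rot":[0,0,-0.44],"xyz":[0.11,-0.031,0],"grip":255},
    {"rot":[0,0,-0.54],"xyz":[0.135,-0.038,0],"grip":255},
    {"rot":[0,0,-0.64],"xyz":[0.16,-0.045,0],"grip":255},
    {"rot":[0,0,-0.74],"xyz":[0.185,-0.052,0],"grip":255},
  ],
)

```text
clock: 6.12
tool_pos: [0.5541, 0.0251, 0.2521]
eef_rot: [0.588, 0.809, -0.001, -0.002]
contact_force: [0.8, 0.5, -2.2]
opening: 0.272
finger_force: 40.0
```

```bash
python3 -c "
from h import *
go((.586,.198,.253),56.4)"
```

```text
clk 6.12 pos [0.5541 0.0251 0.2521] F [ 0.8  0.5 -2.2] M [-0.03 -0.02 -0.  ] q7 0.2 xyz [ 0.1546  0.0838 -0.0009] rot [-0.002 -0.003 -0.67 ]
```

Call:
carry_out(
  plan=[
    {"rot":[0,0,-0.1],"xyz":[0.024,0.013,0],"grip":255},
    {"rot":[0,0,-0.2],"xyz":[0.047,0.026,0],"grip":255},
    {"rot":[0,0,-0.3],"xyz":[0.071,0.039,0],"grip":255},
    {"rot":[0,0,-0.4],"xyz":[0.095,0.051,0],"grip":255},
    {"rot":[0,0,-0.5],"xyz":[0.117,0.064,0],"grip":255},
    {"rot":[0,0,-0.6],"xyz":[0.138,0.075,0],"grip":255},
    {"rot":[0,0,-0.65],"xyz":[0.15,0.081,0],"grip":255},
    {"rot":[0,0,-0.65],"xyz":[0.15,0.081,0],"grip":255},
  ],
)

```text
clock: 6.78
tool_pos: [0.5859, 0.195, 0.2522]
eef_rot: [0.299, 0.954, 0.001, -0.002]
contact_force: [0.1, 0.6, -2.1]
opening: 0.271
finger_force: 40.0
```

```bash
python3 -c "
from h import *
go((.586,.198,.18),56.4)"
```

```text
clk 6.78 pos [0.5859 0.195  0.2522] F [ 0.1  0.6 -2.1] M [-0.03  0.02  0.02] q7 0.46 xyz [0.0013 0.0025 0.0722] rot [ 0.001 -0.004 -0.02 ]
```

Call:
carry_out(
  plan=[
    {"rot":[0,0,0],"xyz":[0,0,0.02],"grip":255},
    {"rot":[0,0,-0.02],"xyz":[0.001,0.002,0.045],"grip":255},
    {"rot":[0,0,-0.02],"xyz":[0.001,0.002,0.07],"grip":255},
    {"rot":[0,0,-0.02],"xyz":[0.001,0.002,0.077],"grip":255},
    {"rot":[0,0,-0.02],"xyz":[0.001,0.002,0.077],"grip":255},
    {"rot":[0,0,-0.02],"xyz":[0.001,0.002,0.077],"grip":255},
  ],
)

```text
clock: 7.28
tool_pos: [0.5878, 0.1911, 0.177]
eef_rot: [0.294, 0.956, -0.0, -0.0]
contact_force: [-0.0, -0.0, -1.1]
opening: 0.269
finger_force: 40.0
```

```bash
python3 - <<'E'
from h import *
import pickle
st=r.get_state(); im=r.snapshot('wrist')[:,:,::-1]; pickle.dump(st,open('w3.pkl','wb'))
cv2.imwrite('pics/w3.png',im); print(np.abs(st['qd']).max()); go((.586,.198,.175),56.4)
c=cam('wrist',st);print(proj(c,[(.586,.198,.06)]))
cv2.imwrite('pics/w3c.png',cv2.resize(im[90:290,180:380],None,fx=3,fy=3,interpolation=cv2.INTER_CUBIC))
E
```

```text
0.02676558537672519
clk 7.33 pos [0.5885 0.1916 0.1778] F [-0.  -0.4 -1.3] M [-0.03 -0.08  0.05] q7 0.46 xyz [0.0057 0.0039 0.0028] rot [ 0.001  0.001 -0.01 ]
[[279.72752383 190.65214691]]
```

View pics/w3c.png

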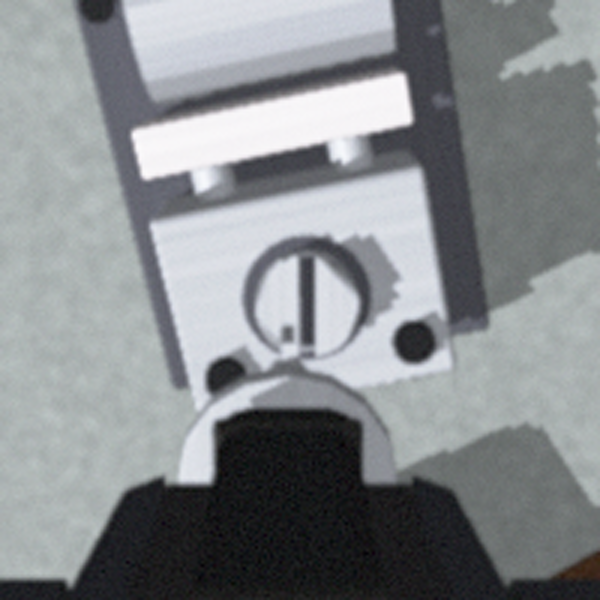

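Close view: the slot is the dark bar at about (282,175) in full-frame pixels. The blade's end face is the small dark square at (276,201), roughly 5 mm short of the slot line along tool y.

```bash
python3 - <<'E'
from h import *
import pickle
st=pickle.load(open('w3.pkl','rb'));c=cam('wrist',st);g=cv2.cvtColor(cv2.imread('pics/w3.png'),cv2.COLOR_BGR2GRAY)
print('cols',list(range(266,298)))
for v in range(170,222,2): print(v,g[v,266:298].tolist())
E
```

```text
cols [266, 267, 268, 269, 270, 271, 272, 273, 274, 275, 276, 277, 278, 279, 280, 281, 282, 283, 284, 285, 286, 287, 288, 289, 290, 291, 292, 293, 294, 295, 296, 297]
170 [218, 219, 215, 216, 211, 203, 190, 158, 132, 116, 109, 102, 101, 102, 100, 97, 92, 85, 78, 67, 68, 71, 76, 85, 111, 155, 179, 189, 169, 155, 147, 146]
172 [219, 218, 203, 168, 133, 118, 104, 100, 95, 104, 98, 97, 93, 92, 87, 81, 77, 74, 69, 71, 72, 65, 67, 63, 67, 72, 70, 74, 95, 113, 128, 136]
174 [200, 167, 132, 107, 98, 100, 102, 100, 100, 101, 107, 115, 121, 113, 113, 117, 117, 116, 112, 109, 101, 99, 95, 88, 72, 73, 73, 66, 61, 72, 81, 98]
176 [126, 108, 102, 101, 98, 112, 139, 155, 152, 163, 196, 215, 210, 159, 102, 81, 77, 73, 109, 172, 179, 154, 128, 112, 103, 96, 84, 73, 70, 65, 70, 66]
178 [100, 101, 106, 121, 143, 180, 208, 220, 220, 223, 225, 224, 218, 160, 93, 68, 65, 65, 109, 188, 217, 216, 190, 159, 123, 102, 98, 94, 85, 72, 66, 65]
180 [100, 112, 136, 178, 204, 222, 224, 222, 220, 219, 223, 223, 217, 161, 95, 67, 71, 68, 108, 191, 219, 221, 223, 211, 185, 153, 132, 113, 107, 92, 79, 68]
182 [108, 140
[... 2541 characters left out ...]
, 213, 209, 217, 216, 216, 218, 218, 218]
214 [108, 116, 114, 105, 102, 104, 108, 109, 112, 116, 111, 110, 102, 103, 99, 101, 106, 118, 126, 137, 143, 158, 178, 187, 195, 207, 215, 218, 223, 221, 217, 220]
216 [125, 140, 147, 156, 170, 180, 190, 186, 180, 177, 156, 142, 139, 135, 134, 132, 132, 122, 121, 113, 111, 106, 108, 103, 111, 131, 160, 190, 212, 219, 221, 219]
218 [216, 216, 219, 216, 204, 198, 174, 158, 146, 141, 144, 142, 139, 145, 147, 148, 144, 148, 147, 146, 148, 142, 141, 135, 128, 118, 104, 109, 131, 157, 186, 206]
220 [201, 190, 172, 156, 147, 142, 141, 142, 146, 143, 139, 140, 142, 142, 148, 145, 148, 143, 145, 145, 146, 147, 147, 146, 144, 137, 140, 130, 120, 108, 101, 119]
```

```bash
python3 - <<'E'
from h import *
import pickle
st=pickle.load(open('w3.pkl','rb'));c=cam('wrist',st);Rm=R.from_quat(st['eef_rot']).as_matrix();t=st['tool_pos'];g=cv2.cvtColor(cv2.imread('pics/w3.png'),cv2.COLOR_BGR2GRAY)
tip=t[2]-.0886
tl=lambda uv,z:(Rm.T@(ray(c,[uv],z)[0]-t)*1e3).round(2)
pts=[]
for v in range(178,203):
    w=g[v,277:288].astype(float); th=145
    l=np.interp(-th,-w[:6],np.arange(277,283)); rr=np.interp(th,w[6:],np.arange(283,288)); pts.append(tl(((l+rr)/2,v),.06)[:2])
pts=np.array(pts);p=np.polyfit(pts[:,0],pts[:,1],1);print('slot tool y = %.4f x + %.2f'%tuple(p),pts[0],pts[-1])
print('head top/bottom', tl((282,175),.06),tl((281,205.5),.06))
print('blade end tip',tl((275.6,198),tip),'top',tl((275.6,203),tip+.014), tip)
E
```

```text
slot tool y = 0.0195 x + 6.30 [15.89  6.44] [-4.16  5.64]
head top/bottom [ 18.34   6.55 116.97] [ -7.17   5.87 116.97]
blade end tip [ 7.98  1.48 88.6 ] top [ 8.72  1.49 74.6 ] 0.0883747513449235
```

Call:
carry_out(
  plan=[
    {"rot":[0,0,0.015],"xyz":[0.003,0.0025,0.005],"grip":255},
    {"rot":[0,0,0.015],"xyz":[0.006,0.005,0.01],"grip":255},
    {"rot":[0,0,0.015],"xyz":[0.006,0.005,0.017],"grip":255},
    {"rot":[0,0,0.015],"xyz":[0.006,0.005,0.022],"grip":255},
    {"rot":[0,0,0.015],"xyz":[0.006,0.005,0.022],"grip":255},
    {"rot":[0,0,0.015],"xyz":[0.006,0.005,0.022],"grip":255},
    {"rot":[0,0,0.015],"xyz":[0.006,0.005,0.022],"grip":255},
  ],
)

```text
clock: 7.92
tool_pos: [0.5857, 0.1994, 0.1547]
eef_rot: [0.3, 0.954, -0.0, 0.0]
contact_force: [0.2, -0.3, -1.4]
opening: 0.27
finger_force: 40.0
```

```bash
python3 - <<'E'
from h import *
import pickle
st=r.get_state(); im=r.snapshot('wrist')[:,:,::-1]; pickle.dump(st,open('w4.pkl','wb'))
cv2.imwrite('pics/w4.png',im); print(np.abs(st['qd']).max(),st['tool_pos']); go((.586,.198,.150),56.4)
cv2.imwrite('pics/w4c.png',cv2.resize(im[140:240,220:340],None,fx=6,fy=6,interpolation=cv2.INTER_CUBIC))
E
```

```text
0.0035676591875296584 [0.58570552 0.19942266 0.15471984]
clk 7.97 pos [0.5858 0.1995 0.1549] F [-0.4 -0.3 -2.2] M [-0.03 -0.04  0.03] q7 0.43 xyz [-0.001  -0.0011  0.0049] rot [ 0.     0.    -0.024]
```

View pics/w4c.png

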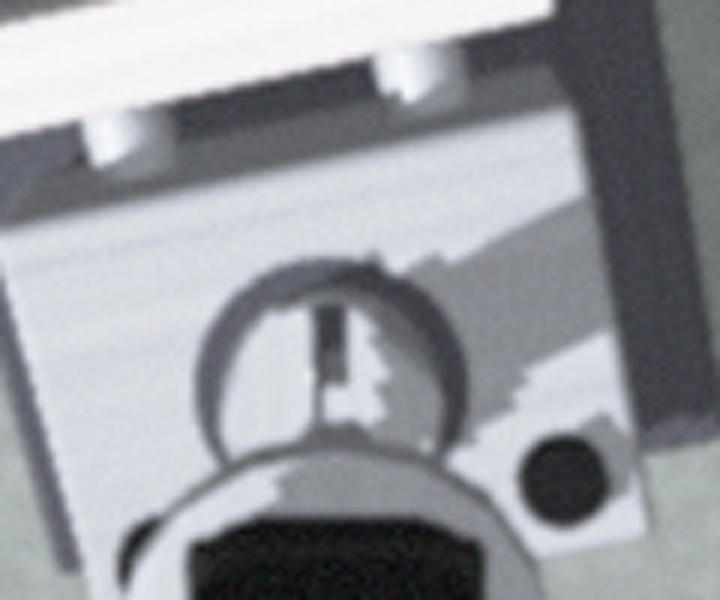

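```bash
python3 - <<'E'
from h import *
import pickle
g=cv2.cvtColor(cv2.imread('pics/w4.png'),cv2.COLOR_BGR2GRAY)
print(list(range(266,288)))
for v in range(187,213): print(v,g[v,266:288].tolist())
st=pickle.load(open('w4.pkl','rb'));c=cam('wrist',st);Rm=R.from_quat(st['eef_rot']).as_matrix();t=st['tool_pos']
tl=lambda uv,z:(Rm.T@(ray(c,[uv],z)[0]-t)*1e3).round(2)
for u in(272,275,278):print(u,tl((u,192),.06),tl((u,198),t[2]-.0886))
print(proj(c,[t+Rm@np.array([.0082,.0015,.0886]),t+Rm@np.array([.0082,.0015,.0746])]))
E
```

```text
[266, 267, 268, 269, 270, 271, 272, 273, 274, 275, 276, 277, 278, 279, 280, 281, 282, 283, 284, 285, 286, 287]
187 [104, 103, 97, 98, 93, 89, 85, 83, 82, 79, 73, 79, 75, 73, 64, 65, 63, 69, 67, 68, 68, 74]
188 [103, 101, 97, 94, 93, 94, 93, 98, 98, 97, 98, 92, 90, 86, 77, 77, 69, 70, 65, 64, 64, 67]
189 [100, 97, 89, 95, 109, 115, 113, 115, 115, 108, 109, 110, 101, 102, 98, 95, 92, 76, 71, 70, 67, 66]
190 [110, 110, 115, 126, 137, 133, 122, 113, 102, 103, 102, 113, 122, 119, 111, 112, 106, 94, 84, 76, 74, 69]
191 [141, 144, 165, 173, 176, 152, 109, 83, 74, 73, 77, 112, 152, 151, 133, 119, 110, 106, 96, 91, 77, 70]
192 [189, 193, 210, 220, 214, 171, 111, 73, 65, 66, 74, 119, 183, 194, 168, 139, 116, 102, 95, 98, 93, 80]
193 [219, 220, 223, 225, 220, 183, 118, 75, 63, 62, 72, 120, 192, 214, 200, 170, 130, 109, 101, 99, 98, 94]
194 [220, 224, 223, 223, 221, 189, 129, 78, 67, 65, 72, 127, 192, 221, 217, 196, 160, 123, 102, 99, 101, 97]
195 [220, 222, 222, 222, 220, 192, 132, 75, 64, 65, 71, 125, 193, 222, 221, 200, 168, 134, 111, 103, 99, 96]
196 [220, 220, 222, 221, 220, 191, 132, 78, 6
[... 1374 characters left out ...]
222, 219, 220, 219, 225, 219, 204, 170, 145, 143, 144]
209 [217, 220, 223, 223, 218, 199, 147, 141, 182, 200, 201, 196, 191, 198, 212, 220, 204, 190, 162, 145, 146, 145]
210 [216, 220, 222, 222, 209, 172, 135, 124, 140, 154, 154, 140, 132, 148, 180, 193, 173, 154, 141, 144, 143, 143]
211 [219, 221, 223, 212, 185, 148, 112, 105, 104, 110, 111, 106, 102, 106, 130, 150, 151, 145, 142, 139, 143, 146]
212 [217, 216, 207, 189, 153, 117, 108, 98, 97, 99, 99, 100, 96, 100, 103, 120, 140, 144, 140, 144, 144, 144]
272 [10.75 -1.17 94.72] [ 8.01 -1.12 88.6 ]
275 [10.75  1.04 94.72] [ 8.01  1.05 88.6 ]
278 [10.75  3.25 94.72] [ 8.    3.22 88.6 ]
[[275.6210575  197.74225023]
 [275.60968958 203.7532384 ]]
```

The blade's end face is centred at u=275.6 and the slot at u=274.5, so the blade needs about −0.8 mm in tool y. Their angles agree.

Call:
carry_out(
  plan=[
    {"rot":[0,0,0],"xyz":[0,-0.0008,0.001],"grip":255},
    {"rot":[0,0,0],"xyz":[0,-0.0008,0.003],"grip":255},
    {"rot":[0,0,0],"xyz":[0,-0.0008,0.005],"grip":255},
    {"rot":[0,0,0],"xyz":[0,-0.0008,0.005],"grip":255},
    {"rot":[0,0,0],"xyz":[0,-0.0008,0.005],"grip":255},
  ],
)

```text
clock: 8.38
tool_pos: [0.585, 0.1989, 0.1495]
eef_rot: [0.3, 0.954, -0.0, -0.0]
contact_force: [0.6, -0.2, -1.7]
opening: 0.269
finger_force: 40.0
```

```bash
python3 - <<'E'
from h import *
import pickle
st=r.get_state(); im=r.snapshot('wrist')[:,:,::-1]; cv2.imwrite('pics/w5.png',im)
g=cv2.cvtColor(im,cv2.COLOR_BGR2GRAY)
print(np.abs(st['qd']).max()); go((.586,.198,.1431),56.4)
for v in range(184,206): print(v,g[v,266:288].tolist())
E
```

```text
0.005122690363743568
clk 8.43 pos [0.5851 0.1989 0.1496] F [-0.3 -0.6 -1.6] M [ 0.   -0.01  0.  ] q7 0.43 xyz [-0.0013 -0.0002  0.0065] rot [-0.    -0.    -0.023]
184 [220, 219, 217, 214, 212, 202, 193, 194, 190, 190, 186, 184, 189, 192, 196, 190, 183, 170, 184, 203, 217, 220]
185 [214, 211, 198, 187, 184, 165, 150, 144, 147, 137, 131, 130, 137, 145, 152, 142, 131, 125, 149, 184, 213, 224]
186 [194, 181, 155, 133, 125, 117, 111, 111, 112, 108, 101, 99, 98, 95, 89, 83, 80, 91, 108, 145, 195, 212]
187 [143, 129, 113, 102, 98, 99, 98, 103, 98, 98, 94, 82, 80, 70, 67, 67, 69, 66, 77, 109, 155, 174]
188 [108, 104, 100, 102, 103, 103, 101, 101, 95, 88, 79, 69, 70, 62, 70, 68, 69, 64, 66, 74, 99, 112]
189 [103, 102, 103, 99, 102, 99, 95, 91, 84, 81, 77, 70, 69, 73, 72, 68, 66, 68, 63, 64, 71, 71]
190 [98, 98, 101, 101, 94, 98, 91, 88, 91, 91, 92, 90, 95, 86, 84, 76, 75, 71, 65, 69, 65, 67]
191 [100, 100, 99, 97, 99, 101, 107, 111, 114, 116, 114, 114, 110, 102, 104, 99, 94, 86, 75, 72, 67, 69]
192 [99, 100, 98, 106, 119, 127, 128, 119, 119, 115, 114, 117, 113, 118, 114, 107, 108, 104, 89, 87
[... 751 characters left out ...]
 140, 130, 122, 116]
200 [217, 218, 222, 224, 222, 225, 218, 161, 106, 98, 95, 90, 92, 124, 139, 145, 147, 144, 144, 134, 130, 122]
201 [218, 218, 221, 223, 222, 223, 212, 158, 108, 98, 95, 90, 92, 128, 142, 146, 144, 146, 141, 141, 140, 132]
202 [220, 219, 220, 221, 224, 223, 211, 154, 106, 101, 103, 93, 96, 136, 147, 146, 145, 144, 143, 140, 139, 141]
203 [217, 218, 221, 220, 222, 222, 208, 158, 122, 120, 126, 121, 105, 140, 148, 143, 143, 143, 143, 141, 138, 142]
204 [217, 219, 223, 223, 222, 221, 214, 170, 162, 176, 180, 165, 126, 124, 136, 141, 144, 143, 143, 140, 141, 142]
205 [221, 218, 220, 223, 222, 221, 214, 183, 196, 212, 221, 203, 151, 118, 133, 145, 143, 142, 141, 142, 141, 141]
```

Call:
carry_out(
  plan=[
    {"rot":[0,0,0],"xyz":[0,0,0.001],"grip":255},
    {"rot":[0,0,0],"xyz":[0,0,0.002],"grip":255},
    {"rot":[0,0,0],"xyz":[0,0,0.003],"grip":255},
    {"rot":[0,0,0],"xyz":[0,0,0.003],"grip":255},
  ],
)

```text
clock: 8.77
tool_pos: [0.5849, 0.1989, 0.1465]
eef_rot: [0.3, 0.954, -0.0, -0.0]
contact_force: [0.0, -0.4, -1.5]
opening: 0.269
finger_force: 40.0
```

Call:
carry_out(
  plan=[
    {"rot":[0,0,0],"xyz":[0,0,0.001],"grip":255},
    {"rot":[0,0,0],"xyz":[0,0,0.002],"grip":255},
    {"rot":[0,0,0],"xyz":[0,0,0.0028],"grip":255},
    {"rot":[0,0,0],"xyz":[0,0,0.0028],"grip":255},
    {"rot":[0,0,0],"xyz":[0,0,0.0028],"grip":255},
    {"rot":[0,0,0],"xyz":[0,0,0.0028],"grip":255},
  ],
)

```text
clock: 9.27
tool_pos: [0.5851, 0.1989, 0.1439]
eef_rot: [0.3, 0.954, 0.0, 0.0]
contact_force: [-0.9, 0.3, -2.0]
opening: 0.264
finger_force: 40.0
```

Call:
carry_out(
  plan=[
    {"rot":[0,0,0],"xyz":[0,0,0.0005],"grip":255},
    {"rot":[0,0,0],"xyz":[0,0,0.0008],"grip":255},
    {"rot":[0,0,0],"xyz":[0,0,0.0008],"grip":255},
    {"rot":[0,0,0],"xyz":[0,0,0.0008],"grip":255},
    {"rot":[0,0,0],"xyz":[0,0,0.0008],"grip":255},
    {"rot":[0,0,0],"xyz":[0,0,0.0008],"grip":255},
  ],
)

```text
clock: 9.77
tool_pos: [0.5851, 0.1989, 0.1431]
eef_rot: [0.3, 0.954, 0.0, -0.0]
contact_force: [-0.2, -0.4, -1.0]
opening: 0.266
finger_force: 40.0
```

Call:
carry_out(
  plan=[
    {"rot":[0,0,0.03],"xyz":[0,0,0],"grip":255},
    {"rot":[0,0,0.06],"xyz":[0,0,0],"grip":255},
    {"rot":[0,0,0.09],"xyz":[0,0,0],"grip":255},
    {"rot":[0,0,0.12],"xyz":[0,0,0],"grip":255},
    {"rot":[0,0,0.15],"xyz":[0,0,0],"grip":255},
    {"rot":[0,0,0.18],"xyz":[0,0,0],"grip":255},
    {"rot":[0,0,0.21],"xyz":[0,0,0],"grip":255},
    {"rot":[0,0,0.24],"xyz":[0,0,0],"grip":255},
  ],
)

```text
clock: 10.43
tool_pos: [0.5854, 0.1992, 0.1432]
eef_rot: [0.413, 0.911, 0.0, 0.0]
contact_force: [1.2, 1.6, -2.3]
opening: 0.268
finger_force: 40.0
```

```bash
python3 -c "
from h import *
go((.585,.199,.1431),-23.5)"
```

```text
clk 10.43 pos [0.5854 0.1992 0.1432] F [ 1.2  1.6 -2.3] M [ 0.22 -0.34  0.06] q7 0.25 xyz [ 0.0001 -0.0005  0.0001] rot [ 1.000e-03 -0.000e+00  1.128e+00]
```

Call:
carry_out(
  plan=[
    {"rot":[0,0,0.03],"xyz":[0,0,0],"grip":255},
    {"rot":[0,0,0.06],"xyz":[0,0,0],"grip":255},
    {"rot":[0,0,0.09],"xyz":[0,0,0],"grip":255},
    {"rot":[0,0,0.12],"xyz":[0,0,0],"grip":255},
    {"rot":[0,0,0.15],"xyz":[0,0,0],"grip":255},
    {"rot":[0,0,0.18],"xyz":[0,0,0],"grip":255},
    {"rot":[0,0,0.21],"xyz":[0,0,0],"grip":255},
    {"rot":[0,0,0.24],"xyz":[0,0,0],"grip":255},
  ],
)

```text
clock: 11.1
tool_pos: [0.5857, 0.1994, 0.1433]
eef_rot: [0.52, 0.854, 0.001, 0.0]
contact_force: [4.1, 2.6, -5.1]
opening: 0.271
finger_force: 40.0
```

```bash
python3 -c "
from h import *
go((.585,.199,.1431),-23.5)"
```

```text
clk 11.1 pos [0.5857 0.1994 0.1433] F [ 4.1  2.6 -5.1] M [ 0.67 -1.02  0.06] q7 0.08 xyz [-0.     -0.0009  0.0002] rot [ 0.002 -0.001  0.888]
```

Call:
carry_out(
  plan=[
    {"rot":[0,0,0],"xyz":[0,0.0004,0],"grip":255},
    {"rot":[0,0,0],"xyz":[0,0.0008,0],"grip":255},
    {"rot":[0,0,0],"xyz":[0,0.0008,0],"grip":255},
    {"rot":[0,0,0],"xyz":[0,0.0008,0],"grip":255},
  ],
)

```text
clock: 11.43
tool_pos: [0.5859, 0.1994, 0.1432]
eef_rot: [0.518, 0.855, 0.0, -0.0]
contact_force: [2.7, 1.7, -3.6]
opening: 0.27
finger_force: 40.0
```

```bash
python3 -c "
from h import *
go((.585,.199,.1431),-23.5)"
```

```text
clk 11.43 pos [0.5859 0.1994 0.1432] F [ 2.7  1.7 -3.6] M [ 0.64 -0.84  0.11] q7 0.08 xyz [ 0.     -0.001   0.0001] rot [ 0.    -0.     0.891]
```

Call:
carry_out(
  plan=[
    {"rot":[0,0,0],"xyz":[0,0.0005,0],"grip":255},
    {"rot":[0,0,0],"xyz":[0,0.001,0],"grip":255},
    {"rot":[0,0,0],"xyz":[0,0.001,0],"grip":255},
    {"rot":[0,0,0],"xyz":[0,0.001,0],"grip":255},
  ],
)

```text
clock: 11.77
tool_pos: [0.5861, 0.1995, 0.1431]
eef_rot: [0.518, 0.855, -0.0, -0.0]
contact_force: [1.0, 1.4, -1.1]
opening: 0.268
finger_force: 40.0
```

```bash
python3 -c "
from h import *
go((.585,.199,.1431),-23.5)"
```

```text
clk 11.77 pos [0.5861 0.1995 0.1431] F [ 1.   1.4 -1.1] M [ 0.4  -0.25  0.06] q7 0.08 xyz [ 0.     -0.0013  0.    ] rot [-0.001  0.     0.891]
```

Call:
carry_out(
  plan=[
    {"rot":[0,0,0.03],"xyz":[-0.0001,0,0],"grip":255},
    {"rot":[0,0,0.06],"xyz":[-0.0002,0.0001,0],"grip":255},
    {"rot":[0,0,0.09],"xyz":[-0.0003,0.0001,0],"grip":255},
    {"rot":[0,0,0.12],"xyz":[-0.0004,0.0002,0],"grip":255},
    {"rot":[0,0,0.15],"xyz":[-0.0005,0.0002,0],"grip":255},
    {"rot":[0,0,0.18],"xyz":[-0.0006,0.0003,0],"grip":255},
    {"rot":[0,0,0.21],"xyz":[-0.0007,0.0003,0],"grip":255},
    {"rot":[0,0,0.24],"xyz":[-0.0008,0.0003,0],"grip":255},
  ],
)

```text
clock: 12.43
tool_pos: [0.5868, 0.1996, 0.1431]
eef_rot: [0.618, 0.786, -0.0, -0.0]
contact_force: [-1.0, 2.5, 0.7]
opening: 0.267
finger_force: 40.0
```

```bash
python3 -c "
from h import *
go((.5865,.199,.1431),-23.5)"
```

```text
clk 12.43 pos [0.5868 0.1996 0.1431] F [-1.   2.5  0.7] M [0.74 0.42 0.1 ] q7 -0.09 xyz [-0.0005 -0.0005 -0.    ] rot [-0.001 -0.     0.648]
```

Call:
carry_out(
  plan=[
    {"rot":[0,0,0.03],"xyz":[0,0,0],"grip":255},
    {"rot":[0,0,0.06],"xyz":[0,0,0],"grip":255},
    {"rot":[0,0,0.09],"xyz":[0,0,0],"grip":255},
    {"rot":[0,0,0.12],"xyz":[0,0,0],"grip":255},
    {"rot":[0,0,0.15],"xyz":[0,0,0],"grip":255},
    {"rot":[0,0,0.18],"xyz":[0,0,0],"grip":255},
    {"rot":[0,0,0.21],"xyz":[0,0,0],"grip":255},
    {"rot":[0,0,0.24],"xyz":[0,0,0],"grip":255},
  ],
)

```text
clock: 13.1
tool_pos: [0.5874, 0.1995, 0.1431]
eef_rot: [0.708, 0.706, 0.0, -0.0]
contact_force: [-1.2, 3.8, -0.6]
opening: 0.274
finger_force: 40.0
```

```bash
python3 -c "
from h import *
go((.5865,.199,.1431),-23.5)"
```

```text
clk 13.1 pos [0.5874 0.1995 0.1431] F [-1.2  3.8 -0.6] M [1.05 0.39 0.03] q7 -0.26 xyz [-0.0005 -0.0009  0.    ] rot [ 0.    -0.     0.408]
```

Call:
carry_out(
  plan=[
    {"rot":[0,0,0],"xyz":[0.0005,-0.0003,0],"grip":255},
    {"rot":[0,0,0.02],"xyz":[0.001,-0.0003,0],"grip":255},
    {"rot":[0,0,0.04],"xyz":[0.001,-0.0003,0],"grip":255},
    {"rot":[0,0,0.06],"xyz":[0.001,-0.0003,0],"grip":255},
    {"rot":[0,0,0.08],"xyz":[0.001,-0.0003,0],"grip":255},
    {"rot":[0,0,0.1],"xyz":[0.001,-0.0003,0],"grip":255},
  ],
)

```text
clock: 13.6
tool_pos: [0.5874, 0.1998, 0.1431]
eef_rot: [0.742, 0.67, 0.0, 0.0]
contact_force: [0.7, 2.2, -1.0]
opening: 0.268
finger_force: 40.0
```

```bash
python3 -c "
from h import *
go((.5865,.199,.1431),-23.5)"
```

```text
clk 13.6 pos [0.5874 0.1998 0.1431] F [ 0.7  2.2 -1. ] M [ 0.54 -0.06  0.09] q7 -0.33 xyz [-0.0009 -0.0008  0.    ] rot [0.001 0.    0.309]
```

Call:
carry_out(
  plan=[
    {"rot":[0,0,0.03],"xyz":[0.0003,0,0],"grip":255},
    {"rot":[0,0,0.06],"xyz":[0.0005,0,0],"grip":255},
    {"rot":[0,0,0.09],"xyz":[0.0005,0,0],"grip":255},
    {"rot":[0,0,0.12],"xyz":[0.0005,0,0],"grip":255},
    {"rot":[0,0,0.15],"xyz":[0.0005,0,0],"grip":255},
    {"rot":[0,0,0.18],"xyz":[0.0005,0,0],"grip":255},
    {"rot":[0,0,0.21],"xyz":[0.0005,0,0],"grip":255},
    {"rot":[0,0,0.24],"xyz":[0.0005,0,0],"grip":255},
  ],
)

```text
clock: 14.27
tool_pos: [0.5877, 0.2, 0.1432]
eef_rot: [0.817, 0.576, 0.0, 0.001]
contact_force: [3.5, -2.3, -3.1]
opening: 0.27
finger_force: 40.0
```

```bash
python3 -c "
from h import *
go((.5865,.199,.1431),-23.5)"
```

```text
clk 14.27 pos [0.5877 0.2    0.1432] F [ 3.5 -2.3 -3.1] M [-0.34 -0.74  0.08] q7 -0.5 xyz [-0.0014 -0.0008  0.0001] rot [0.001 0.    0.068]
```

Call:
carry_out(
  plan=[
    {"rot":[0,0,0],"xyz":[0,0.0005,0],"grip":255},
    {"rot":[0,0,0.02],"xyz":[0,0.001,0],"grip":255},
    {"rot":[0,0,0.04],"xyz":[0,0.001,0],"grip":255},
    {"rot":[0,0,0.06],"xyz":[0,0.001,0],"grip":255},
    {"rot":[0,0,0.08],"xyz":[0,0.001,0],"grip":255},
    {"rot":[0,0,0.08],"xyz":[0,0.001,0],"grip":255},
  ],
)

```text
clock: 14.77
tool_pos: [0.5881, 0.2, 0.1431]
eef_rot: [0.839, 0.544, -0.0, 0.0]
contact_force: [1.9, -1.2, -2.6]
opening: 0.27
finger_force: 40.0
```

```bash
python3 -c "
from h import *
go((.5865,.199,.1431),-23.5)"
```

```text
clk 14.77 pos [0.5881 0.2    0.1431] F [ 1.9 -1.2 -2.6] M [-0.52 -0.55  0.05] q7 -0.55 xyz [-0.0016 -0.001   0.    ] rot [ 0.    0.   -0.01]
```

Call:
carry_out(
  plan=[
    {"rot":[0,0,0.015],"xyz":[0,0.0003,0],"grip":255},
    {"rot":[0,0,0.03],"xyz":[0,0.0005,0],"grip":255},
    {"rot":[0,0,0.045],"xyz":[0,0.0005,0],"grip":255},
    {"rot":[0,0,0.045],"xyz":[0,0.0005,0],"grip":255},
  ],
)

```text
clock: 15.1
tool_pos: [0.5883, 0.2, 0.1431]
eef_rot: [0.851, 0.525, -0.0, 0.0]
contact_force: [1.9, -1.2, -0.9]
opening: 0.271
finger_force: 40.0
```

```bash
python3 -c "
from h import *
go((.5865,.199,.1431),-23.5)"
```

```text
clk 15.1 pos [0.5883 0.2    0.1431] F [ 1.9 -1.2 -0.9] M [-0.57 -0.41  0.13] q7 -0.58 xyz [-0.0017 -0.0012  0.    ] rot [-0.     0.    -0.055]
```

Call:
carry_out(
  plan=[
    {"rot":[0,0,0.015],"xyz":[0,0.0003,0],"grip":255},
    {"rot":[0,0,0.03],"xyz":[0,0.0003,0],"grip":255},
    {"rot":[0,0,0.03],"xyz":[0,0.0003,0],"grip":255},
    {"rot":[0,0,0.03],"xyz":[0,0.0003,0],"grip":255},
  ],
)

```text
clock: 15.43
tool_pos: [0.5885, 0.1999, 0.1431]
eef_rot: [0.859, 0.513, -0.0, -0.0]
contact_force: [1.2, -2.0, -1.1]
opening: 0.267
finger_force: 40.0
```

```bash
python3 - <<'E'
from h import *
go((.5865,.199,.1431),-23.5)
im=r.snapshot('wrist')[:,:,::-1]; cv2.imwrite('pics/w6.png',im)
cv2.imwrite('pics/w6c.png',cv2.resize(im[110:230,200:360],None,fx=5,fy=5,interpolation=cv2.INTER_CUBIC))
print(r.get_state()['moment'])
E
```

```text
clk 15.43 pos [0.5885 0.1999 0.1431] F [ 1.2 -2.  -1.1] M [-0.56 -0.12  0.09] q7 -0.6 xyz [-0.0018 -0.0013 -0.    ] rot [-0.     0.    -0.084]
[-0.56043752 -0.11436067  0.12836542]
```

View pics/w6c.png

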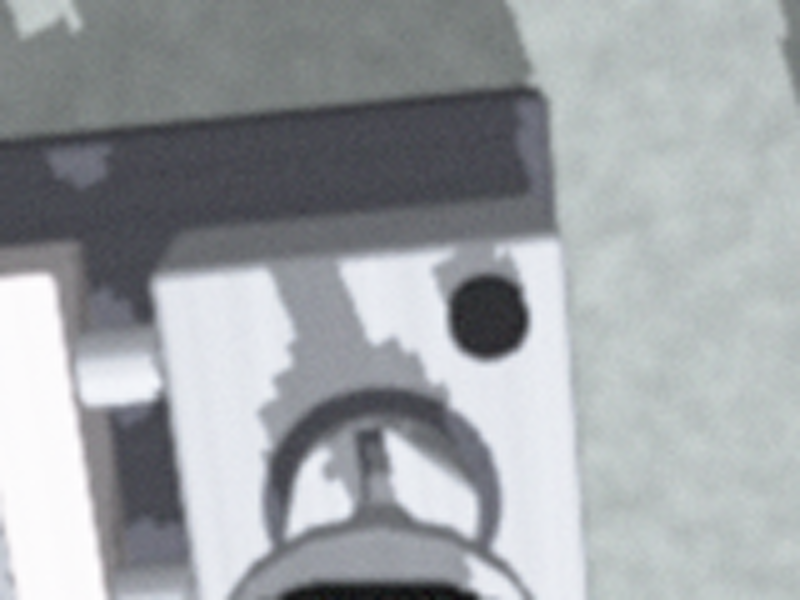

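The slot at about (274,200) looks nearly parallel to the block's edges. I'll measure it.

```bash
python3 - <<'E'
from h import *
c=cam('wrist'); g=cv2.cvtColor(cv2.imread('pics/w6.png'),cv2.COLOR_BGR2GRAY).astype(float)
def edge(rows,lo,hi,z,sign):
    P=[]
    for v in rows:
        d=np.gradient(cv2.GaussianBlur(g[v:v+1],(5,1),0)[0])[lo:hi]*sign; i=d.argmax(); 
        o=0 if i in(0,len(d)-1) else .5*(d[i-1]-d[i+1])/(d[i-1]-2*d[i]+d[i+1]); P.append((lo+i+o,v))
    X=ray(c,P,z)[:,:2]; m=X.mean(0); d=np.linalg.svd(X-m)[2][0]; print(np.degrees(np.arctan2(d[1],d[0]))%180, P[0],P[-1], 'res mm',np.abs((X-m)@[-d[1],d[0]]).max()*1e3)
edge(range(172,222,3),229,246,.05,1)
edge(range(164,222,3),308,322,.05,-1)
for v in range(192,214): print(v,g[v,264:286].astype(int).tolist())
edge(range(197,210),268,275,.06,-1); edge(range(197,210),274,281,.06,1)
E
```

```text
66.7101299131582 (np.float64(230.8220675944334), 172) (np.float64(237.96341463414635), 220) res mm 0.6746429776796348
67.6235217793212 (np.float64(311.7795275590551), 164) (np.float64(315.94262295081967), 221) res mm 0.2105471946475992
192 [71, 73, 71, 74, 71, 74, 72, 78, 81, 86, 87, 90, 86, 89, 86, 87, 81, 78, 75, 73, 72, 73]
193 [75, 74, 76, 76, 78, 84, 87, 96, 106, 114, 111, 112, 108, 105, 101, 104, 98, 100, 89, 83, 75, 78]
194 [69, 75, 78, 87, 95, 111, 118, 122, 131, 136, 129, 122, 121, 113, 113, 118, 121, 126, 112, 103, 93, 88]
195 [74, 79, 95, 101, 115, 131, 133, 129, 129, 126, 119, 109, 125, 141, 136, 123, 134, 135, 123, 114, 108, 103]
196 [89, 101, 104, 121, 140, 146, 132, 112, 92, 88, 85, 87, 134, 182, 180, 162, 145, 137, 119, 112, 112, 109]
197 [112, 116, 127, 142, 151, 156, 139, 99, 80, 74, 74, 82, 131, 201, 221, 201, 173, 142, 125, 113, 108, 107]
198 [140, 143, 147, 150, 160, 156, 140, 106, 82, 85, 90, 92, 131, 206, 232, 228, 212, 182, 148, 125, 119, 111]
199 [179, 175, 159, 159, 157, 155, 147, 111, 87, 97, 107, 103, 129, 200, 232, 236, 233, 217, 190, 157, 138, 126]
200 [
[... 1135 characters left out ...]
1]
210 [234, 233, 233, 232, 235, 231, 191, 146, 126, 123, 132, 134, 136, 137, 144, 174, 214, 230, 235, 236, 232, 231]
211 [235, 234, 232, 234, 238, 231, 186, 135, 113, 113, 115, 117, 115, 116, 118, 128, 165, 205, 232, 235, 233, 232]
212 [235, 233, 231, 234, 234, 223, 170, 121, 107, 111, 113, 105, 108, 112, 113, 109, 121, 162, 204, 231, 233, 231]
213 [232, 227, 221, 216, 209, 179, 134, 109, 108, 110, 112, 108, 110, 110, 112, 110, 108, 116, 159, 195, 217, 222]
54.794105928157094 (np.float64(270.70723684210526), 197) (np.float64(270.0769230769231), 209) res mm 0.8818721249798567
72.50374798543618 (np.float64(276.06883509833585), 197) (np.float64(278.708722741433), 209) res mm 0.2616433899505922
```

Call:
carry_out(
  plan=[
    {"rot":[0,0,0.015],"xyz":[0,0.0003,0],"grip":255},
    {"rot":[0,0,0.03],"xyz":[0,0.0003,0],"grip":255},
    {"rot":[0,0,0.04],"xyz":[0,0.0003,0],"grip":255},
    {"rot":[0,0,0.04],"xyz":[0,0.0003,0],"grip":255},
    {"rot":[0,0,0.04],"xyz":[0,0.0003,0],"grip":255},
  ],
)

```text
clock: 15.9
tool_pos: [0.5887, 0.1999, 0.1431]
eef_rot: [0.869, 0.496, -0.0, -0.0]
contact_force: [-0.9, -1.2, 0.3]
opening: 0.27
finger_force: 40.0
```

```bash
python3 -c "
from h import *
go((.5865,.199,.1431),-23.5)"
```

```text
clk 15.9 pos [0.5887 0.1999 0.1431] F [-0.9 -1.2  0.3] M [-0.51  0.25  0.11] q7 -0.63 xyz [-0.0019 -0.0014 -0.    ] rot [-0.001  0.    -0.124]
```

Call:
carry_out(
  plan=[
    {"rot":[0,0,0.015],"xyz":[0,0,0],"grip":255},
    {"rot":[0,0,0.03],"xyz":[0,0,0],"grip":255},
    {"rot":[0,0,0.04],"xyz":[0,0,0],"grip":255},
    {"rot":[0,0,0.04],"xyz":[0,0,0],"grip":255},
    {"rot":[0,0,0.04],"xyz":[0,0,0],"grip":255},
  ],
)

```text
clock: 16.32
tool_pos: [0.5887, 0.1999, 0.1431]
eef_rot: [0.878, 0.478, -0.0, -0.0]
contact_force: [-1.5, -2.2, 1.3]
opening: 0.267
finger_force: 40.0
```

```bash
python3 -c "
from h import *
go((.5865,.199,.1431),-23.5)"
```

```text
clk 16.32 pos [0.5887 0.1999 0.1431] F [-1.5 -2.2  1.3] M [-0.6   0.39  0.23] q7 -0.66 xyz [-0.0019 -0.0014 -0.    ] rot [-0.     0.    -0.164]
```

```bash
python3 - <<'E'
from h import *
c=cam('wrist'); st=r.get_state(); im=r.snapshot('wrist')[:,:,::-1]; cv2.imwrite('pics/w7.png',im)
print(r.get_state()['moment'].round(2))
for f in('pics/w6.png','pics/w7.png'):
    g=cv2.cvtColor(cv2.imread(f),cv2.COLOR_BGR2GRAY).astype(float)
    for v in range(192,214,2): print(v,g[v,262:286].astype(int).tolist()) if '7' in f else 0
# jaw gap: jaw +x face to block -x face in top view
ct=cam('top')
cv2.imwrite('pics/t7.png',r.snapshot('top')[:,:,::-1])
g=cv2.imread('pics/w7.png')
cv2.imwrite('pics/w7c.png',cv2.resize(g[110:230,200:360],None,fx=5,fy=5,interpolation=cv2.INTER_CUBIC))
E
```

```text
[-0.56  0.44  0.22]
192 [90, 76, 73, 75, 72, 75, 73, 73, 73, 77, 81, 81, 85, 82, 87, 92, 84, 83, 83, 78, 78, 70, 71, 72]
194 [74, 73, 74, 72, 77, 87, 93, 109, 119, 124, 131, 131, 131, 123, 116, 114, 112, 121, 122, 119, 109, 101, 88, 86]
196 [75, 78, 88, 92, 110, 125, 141, 146, 125, 107, 98, 88, 93, 98, 133, 158, 156, 143, 136, 122, 115, 112, 113, 105]
198 [98, 116, 126, 136, 150, 154, 160, 151, 121, 78, 76, 78, 80, 99, 132, 176, 213, 217, 196, 164, 137, 124, 116, 113]
200 [157, 181, 171, 160, 158, 158, 159, 155, 127, 96, 75, 86, 101, 108, 136, 198, 232, 235, 236, 229, 212, 181, 163, 144]
202 [227, 228, 192, 163, 158, 159, 160, 162, 149, 112, 82, 94, 102, 109, 117, 157, 219, 235, 238, 236, 232, 229, 223, 210]
204 [222, 189, 165, 157, 158, 163, 160, 159, 156, 127, 94, 100, 119, 126, 132, 153, 215, 235, 235, 237, 233, 234, 232, 235]
206 [235, 229, 196, 171, 184, 178, 163, 159, 155, 137, 107, 112, 147, 156, 157, 175, 221, 234, 235, 236, 234, 232, 233, 234]
208 [235, 235, 231, 230, 232, 231, 198, 164, 158, 153, 115, 123, 149, 159, 156, 171, 210, 230, 234, 235, 235, 234, 231, 232]
210 [235, 233, 234, 232, 230, 226, 210, 179, 159, 147, 122, 124, 135, 138, 141, 137, 150, 175, 214, 229, 236, 235, 233, 231]
212 [234, 239, 235, 232, 227, 193, 161, 147, 127, 115, 108, 110, 108, 109, 112, 111, 111, 108, 118, 166, 222, 231, 232, 233]
```

View pics/w7c.png

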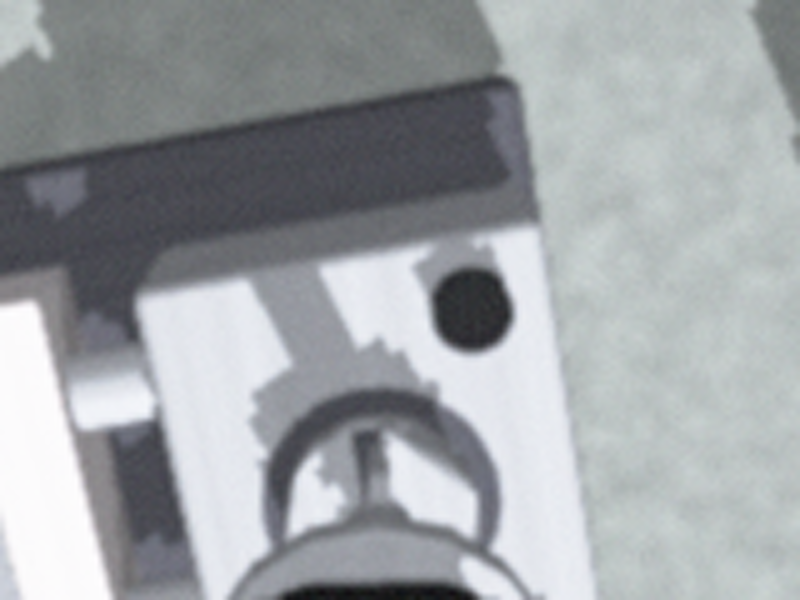

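Call:
carry_out(
  plan=[
    {"rot":[0,0,0.015],"xyz":[0,0,0],"grip":255},
    {"rot":[0,0,0.025],"xyz":[0,0,0],"grip":255},
    {"rot":[0,0,0.025],"xyz":[0,0,0],"grip":255},
    {"rot":[0,0,0.025],"xyz":[0,0,0],"grip":255},
  ],
)

```text
clock: 16.75
tool_pos: [0.5888, 0.1999, 0.143]
eef_rot: [0.884, 0.467, -0.0, -0.0]
contact_force: [-0.5, -2.4, 0.9]
opening: 0.274
finger_force: 40.0
```

```bash
python3 -c "
from h import *
go((.5865,.199,.1431),-23.5)"
```

```text
clk 16.75 pos [0.5888 0.1999 0.143 ] F [-0.5 -2.4  0.9] M [-0.59  0.58  0.3 ] q7 -0.68 xyz [-0.002  -0.0014 -0.0001] rot [-0.     0.    -0.189]
```

Call:
carry_out(
  plan=[
    {"rot":[0,0,-0.04],"xyz":[0,0,0],"grip":255},
    {"rot":[0,0,-0.08],"xyz":[0,0,0],"grip":255},
    {"rot":[0,0,-0.08],"xyz":[0,0,-0.001],"grip":255},
    {"rot":[0,0,-0.08],"xyz":[0,0,-0.004],"grip":255},
    {"rot":[0,0,-0.08],"xyz":[0,0,-0.01],"grip":255},
    {"rot":[0,0,-0.08],"xyz":[0,0,-0.03],"grip":255},
    {"rot":[0,0,-0.08],"xyz":[0,0,-0.055],"grip":255},
    {"rot":[0,0,-0.08],"xyz":[0,0,-0.08],"grip":255},
  ],
)

```text
clock: 17.42
tool_pos: [0.5891, 0.2005, 0.2244]
eef_rot: [0.865, 0.502, 0.0, -0.0]
contact_force: [0.5, -0.3, -1.5]
opening: 0.272
finger_force: 40.0
```

```bash
python3 -c "
from h import *
go((.5244,-.1671,.253),-25)"
```

```text
clk 17.42 pos [0.5891 0.2005 0.2244] F [ 0.5 -0.3 -1.5] M [-0.09  0.08  0.01] q7 -0.66 xyz [-0.3511  0.1264 -0.0289] rot [-0.    -0.001 -0.083]
```

```bash
python3 - <<'E'
from scr import *
st=r.get_state(); im=r.snapshot('wrist')[:,:,::-1]; cv2.imwrite('pics/w8.png',im)
uv=proj(cam('wrist',st),[(.588,.199,.06)])[0]; print(uv)
screw('pics/w8.png',st,uv,'pics/w8r.png')
E
```

```text
[275.47214168 186.16077508]
head [0.5886 0.1991 0.06  ] rad mm 13.625001 slot dir deg 67.6 slot mid off mm [-0.14  0.06] n 1350 ev [ 1.2 39.8]
```

View pics/w8r.png

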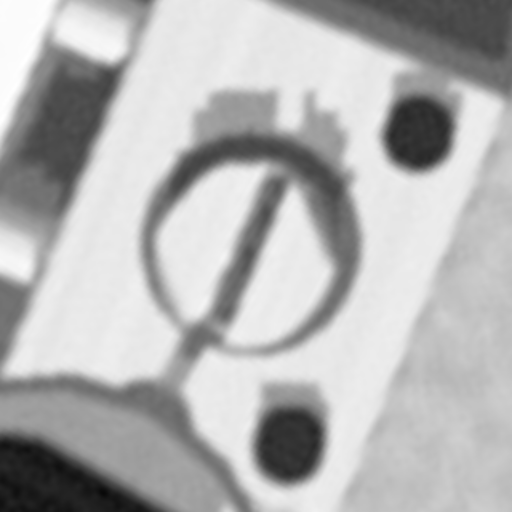

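The slot now lies at 67.6°, parallel to the block's edges, so the screw is home. Next I return the driver.

Call:
carry_out(
  plan=[
    {"rot":[0,0,0],"xyz":[-0.01,0.004,-0.02],"grip":255},
    {"rot":[0,0,-0.02],"xyz":[-0.035,0.013,-0.029],"grip":255},
    {"rot":[0,0,-0.04],"xyz":[-0.065,0.023,-0.029],"grip":255},
    {"rot":[0,0,-0.06],"xyz":[-0.095,0.034,-0.029],"grip":255},
    {"rot":[0,0,-0.08],"xyz":[-0.125,0.045,-0.029],"grip":255},
    {"rot":[0,0,-0.08],"xyz":[-0.155,0.056,-0.029],"grip":255},
    {"rot":[0,0,-0.08],"xyz":[-0.185,0.067,-0.029],"grip":255},
    {"rot":[0,0,-0.08],"xyz":[-0.215,0.077,-0.029],"grip":255},
  ],
)

```text
clock: 18.13
tool_pos: [0.5497, -0.0262, 0.253]
eef_rot: [0.844, 0.536, 0.001, 0.0]
contact_force: [0.8, -0.2, -1.7]
opening: 0.265
finger_force: 40.0
```

```bash
python3 -c "
from h import *
go((.5244,-.1671,.253),-24.9)"
```

```text
clk 18.13 pos [ 0.5497 -0.0262  0.253 ] F [ 0.8 -0.2 -1.7] M [-0.14  0.06 -0.07] q7 -0.25 xyz [-0.1383  0.0371 -0.0002] rot [ 0.002 -0.002 -0.005]
```

Call:
carry_out(
  plan=[
    {"rot":[0,0,0],"xyz":[-0.03,0.008,0],"grip":255},
    {"rot":[0,0,0],"xyz":[-0.06,0.016,0],"grip":255},
    {"rot":[0,0,0],"xyz":[-0.09,0.024,0],"grip":255},
    {"rot":[0,0,0],"xyz":[-0.115,0.031,0],"grip":255},
    {"rot":[0,0,0],"xyz":[-0.132,0.036,0],"grip":255},
    {"rot":[0,0,0],"xyz":[-0.135,0.037,0],"grip":255},
    {"rot":[0,0,0],"xyz":[-0.135,0.037,0],"grip":255},
    {"rot":[0,0,0],"xyz":[-0.135,0.037,0],"grip":255},
  ],
)

```text
clock: 18.8
tool_pos: [0.5261, -0.1614, 0.2523]
eef_rot: [0.844, 0.537, 0.001, -0.0]
contact_force: [-0.6, -0.0, -1.7]
opening: 0.267
finger_force: 40.0
```

```bash
python3 -c "
from h import *
go((.5244,-.1671,.175),-24.9)"
```

```text
clk 18.8 pos [ 0.5261 -0.1614  0.2523] F [-0.6 -0.  -1.7] M [0.   0.11 0.04] q7 -0.01 xyz [-0.006   0.0008  0.0773] rot [ 0.    -0.002 -0.003]
```

Call:
carry_out(
  plan=[
    {"rot":[0,0,0],"xyz":[-0.003,0.001,0.02],"grip":255},
    {"rot":[0,0,0],"xyz":[-0.006,0.001,0.04],"grip":255},
    {"rot":[0,0,0],"xyz":[-0.006,0.001,0.06],"grip":255},
    {"rot":[0,0,0],"xyz":[-0.006,0.001,0.077],"grip":255},
    {"rot":[0,0,0],"xyz":[-0.006,0.001,0.077],"grip":255},
    {"rot":[0,0,0],"xyz":[-0.006,0.001,0.077],"grip":255},
    {"rot":[0,0,0],"xyz":[-0.006,0.001,0.077],"grip":255},
  ],
)

```text
clock: 19.38
tool_pos: [0.5248, -0.1678, 0.176]
eef_rot: [0.844, 0.537, 0.001, 0.0]
contact_force: [0.1, 0.5, -2.0]
opening: 0.27
finger_force: 40.0
```

```bash
python3 -c "
from h import *
go((.5244,-.1671,.104),-24.9)
im=r.snapshot('wrist')[:,:,::-1]; cv2.imwrite('pics/w9.png',im); g=cv2.cvtColor(im,cv2.COLOR_BGR2GRAY)
t=r.get_state(); c=cam('wrist',t)
print(proj(c,[(.5243,-.1666,.075)]))
for v in range(160,216,4): print(v,g[v,256:300:2].tolist())
"
```

```text
clk 19.38 pos [ 0.5248 -0.1678  0.176 ] F [ 0.1  0.5 -2. ] M [-0.08  0.06  0.02] q7 0.04 xyz [ 0.0004 -0.0007  0.072 ] rot [ 0.001 -0.001 -0.003]
[[273.48268449 203.77803347]]
160 [77, 79, 88, 102, 108, 105, 110, 160, 163, 160, 162, 162, 166, 170, 169, 166, 165, 163, 159, 160, 158, 156]
164 [132, 105, 107, 107, 107, 108, 104, 145, 161, 168, 167, 160, 160, 169, 172, 171, 165, 162, 160, 164, 162, 160]
168 [150, 113, 113, 108, 109, 112, 103, 112, 154, 165, 163, 162, 160, 161, 170, 173, 168, 166, 161, 163, 161, 165]
172 [156, 151, 151, 122, 102, 109, 105, 122, 153, 162, 162, 165, 163, 161, 165, 169, 170, 166, 166, 161, 161, 161]
176 [160, 153, 150, 146, 105, 106, 104, 119, 155, 167, 167, 165, 164, 167, 162, 164, 170, 164, 167, 161, 163, 164]
180 [161, 156, 154, 152, 132, 105, 105, 108, 137, 164, 163, 165, 163, 164, 164, 161, 161, 165, 163, 165, 164, 160]
184 [165, 160, 159, 153, 134, 110, 106, 115, 162, 169, 170, 158, 139, 143, 164, 164, 166, 163, 161, 164, 166, 163]
188 [167, 164, 163, 155, 147, 90, 81, 95, 122, 108, 109, 105, 104, 102, 138, 158, 162, 160, 166, 162, 163, 165]
192 [158, 162, 158, 125, 93, 104, 110, 110, 112, 109, 105, 98, 86, 77, 81, 123, 158, 166, 163, 164, 163, 164]
196 [63, 66, 66, 65, 64, 71, 103, 91, 83, 72, 69, 74, 75, 68, 71, 77, 90, 95, 146, 160, 139, 159]
200 [121, 60, 63, 63, 62, 63, 70, 70, 76, 98, 103, 82, 72, 74, 72, 75, 88, 88, 99, 103, 105, 111]
204 [139, 93, 61, 64, 64, 67, 71, 72, 77, 116, 129, 102, 73, 77, 71, 71, 70, 88, 91, 99, 104, 107]
208 [123, 134, 90, 61, 67, 64, 73, 75, 81, 139, 153, 110, 67, 70, 70, 72, 79, 79, 95, 93, 106, 111]
212 [148, 123, 131, 87, 68, 75, 75, 94, 104, 103, 106, 106, 98, 85, 73, 80, 78, 90, 99, 98, 94, 110]
```

Call:
carry_out(
  plan=[
    {"rot":[0,0,0],"xyz":[0.0004,-0.0005,0.007],"grip":255},
    {"rot":[0,0,0],"xyz":[0.0004,-0.0005,0.014],"grip":255},
    {"rot":[0,0,0],"xyz":[0.0004,-0.0005,0.021],"grip":255},
    {"rot":[0,0,0],"xyz":[0.0004,-0.0005,0.028],"grip":255},
    {"rot":[0,0,0],"xyz":[0.0004,-0.0005,0.028],"grip":255},
  ],
)

```text
clock: 19.85
tool_pos: [0.5224, -0.1678, 0.1455]
eef_rot: [0.844, 0.536, -0.001, -0.001]
contact_force: [-0.8, 1.0, -1.7]
opening: 0.268
finger_force: 40.0
```

Call:
carry_out(
  plan=[
    {"rot":[0,0,0],"xyz":[0,0,0.002],"grip":255},
    {"rot":[0,0,0],"xyz":[0,0,0.012],"grip":255},
    {"rot":[0,0,0],"xyz":[0,0,0.022],"grip":255},
    {"rot":[0,0,0],"xyz":[0,0,0.03],"grip":255},
    {"rot":[0,0,0],"xyz":[0,0,0.036],"grip":255},
    {"rot":[0,0,0],"xyz":[0,0,0.039],"grip":255},
    {"rot":[0,0,0],"xyz":[0,0,0.039],"grip":255},
    {"rot":[0,0,0],"xyz":[0,0,0.039],"grip":255},
  ],
)

```text
clock: 20.52
tool_pos: [0.5234, -0.1683, 0.1079]
eef_rot: [0.844, 0.536, -0.0, -0.0]
contact_force: [-0.4, 0.7, -1.7]
opening: 0.271
finger_force: 40.0
```

Call:
carry_out(
  plan=[
    {"rot":[0,0,0],"xyz":[0,0,0.0015],"grip":255},
    {"rot":[0,0,0],"xyz":[0,0,0.003],"grip":255},
    {"rot":[0,0,0],"xyz":[0,0,0.0042],"grip":255},
    {"rot":[0,0,0],"xyz":[0,0,0.0042],"grip":255},
    {"rot":[0,0,0],"xyz":[0,0,0.0042],"grip":255},
  ],
)

```text
clock: 20.93
tool_pos: [0.5234, -0.1682, 0.104]
eef_rot: [0.844, 0.536, 0.0, 0.0]
contact_force: [-0.3, 0.1, -1.2]
opening: 0.268
finger_force: 40.0
```

Call:
carry_out(
  plan=[
    {"rot":[0,0,0],"xyz":[0,0,0.0004],"grip":150},
    {"rot":[0,0,0],"xyz":[0,0,0.0004],"grip":120},
    {"rot":[0,0,0],"xyz":[0,0,0.0004],"grip":60},
    {"rot":[0,0,0],"xyz":[0,0,0.0004],"grip":0},
    {"rot":[0,0,0],"xyz":[0,0,0.0004],"grip":0},
    {"rot":[0,0,0],"xyz":[0,0,0.0004],"grip":0},
    {"rot":[0,0,0],"xyz":[0,0,0.0004],"grip":0},
    {"rot":[0,0,0],"xyz":[0,0,0.0004],"grip":0},
  ],
)

```text
clock: 21.6
tool_pos: [0.5234, -0.1682, 0.1035]
eef_rot: [0.844, 0.536, 0.0, -0.0]
contact_force: [-0.4, 0.1, -0.5]
opening: 0.854
finger_force: 0.0
```

Call:
carry_out(
  plan=[
    {"rot":[0,0,0],"xyz":[0,0,0],"grip":0},
    {"rot":[0,0,0],"xyz":[0,0,-0.01],"grip":0},
    {"rot":[0,0,0],"xyz":[0,0,-0.03],"grip":0},
    {"rot":[0,0,0],"xyz":[0,0,-0.06],"grip":0},
    {"rot":[0,0,0],"xyz":[0,0,-0.09],"grip":0},
    {"rot":[0,0,0],"xyz":[0,0,-0.12],"grip":0},
    {"rot":[0,0,0],"xyz":[0,0,-0.155],"grip":0},
    {"rot":[0,0,0],"xyz":[0,0,-0.155],"grip":0},
  ],
)

```text
clock: 22.27
tool_pos: [0.5267, -0.1699, 0.2653]
eef_rot: [0.844, 0.536, 0.004, 0.005]
contact_force: [0.7, 0.2, -0.0]
opening: 1.002
finger_force: 0.0
```

Call:
carry_out(
  plan=[
    {"rot":[0,0,0],"xyz":[0,0,0],"grip":0},
    {"rot":[0,0,0],"xyz":[0,0,0],"grip":0},
    {"rot":[0,0,0],"xyz":[0,0,0],"grip":0},
    {"rot":[0,0,0],"xyz":[0,0,0],"grip":0},
  ],
)

```text
clock: 22.6
tool_pos: [0.5225, -0.1679, 0.2572]
eef_rot: [0.844, 0.536, -0.001, -0.001]
contact_force: [0.6, -0.5, -0.9]
opening: 1.002
finger_force: 0.0
```

```bash
python3 - <<'E'
from h import *
import pickle
st=r.get_state();print(st['tool_pos'],np.abs(st['qd']).max(),st['opening'])
im=r.snapshot('wrist')[:,:,::-1]; cv2.imwrite('pics/w10.png',im)
a=r.snapshot('scene')[:,:,::-1]; cv2.imwrite('pics/s10.png',a)
b=cv2.imread('pics/scene0.png')
for i in(b,a):
    m=np.zeros(i.shape[:2],np.uint8);s=np.s_[195:245,205:235];m[s]=i[s].max(2)<45
    k=np.argwhere(m);print(len(k),k.mean(0),k.min(0),k.max(0))
for f in('pics/w2.png','pics/w10.png'):
    i=cv2.imread(f);print([ (v,(np.where(i[v,240:330].max(1)<62)[0][[0,-1]]+240).tolist()) for v in range(178,240,8) if (i[v,240:330].max(1)<62).any()])
E
```

```text
[ 0.52254777 -0.16787905  0.25724191] 0.004736944344097171 1.0016848861848644
408 [220.21568627 219.61029412] [205 211] [235 228]
408 [220.6495098  219.18382353] [206 211] [236 227]
[(178, [269, 293]), (186, [268, 296]), (194, [268, 297]), (202, [268, 297]), (210, [268, 297]), (218, [268, 296])]
[(178, [265, 289]), (186, [263, 292]), (194, [263, 292]), (202, [263, 292]), (210, [263, 292]), (218, [263, 292])]
```

The driver stands upright in the same place as at the start, within half a pixel in the scene view. I'm handing in.

```bash
python3 -c "
from plant import r
print(r.finish_job())"
```

```text
the job is handed in; nothing more can be done
None
```

I handed the job in at about 22.7 s of the 72 s, with no verdict returned: the blade was seated and the screw turned to its stop (slot parallel to the block's edges), and the driver stands back in its hole, released.

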